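# Lay the chromatography columns in their V-cradles

### The arm

A 6-joint arm with a two-finger parallel gripper is mounted at the origin on a cart in front of the work surface, level with it; the furniture and walls round the work are solid. World frame = base frame: x ahead of the robot, y to its left, z up, the work surface at z = 0. Lengths are in m, angles in rad, forces in N, time in s.
With the tool pointing down it reaches from about 0.35 to 0.775 m from the base axis. Payload 5.5 kg.
Tool frame: the origin (TCP) lies at the very end of the fingers, on their centre line; the grasp point (between the pads) lies 19 mm behind it; x points along the fingers, y is the direction in which the jaws open and shut, and the axes are right-handed (so a half turn about x gives the same grasp; the last joint's range is limited). The gripper opens to 85 mm and grips with 20 to 120 N. Pads are 22 mm wide; open, the fingers measure 114 mm over their backs; the gripper's body (76 mm by 85 mm) begins 54 mm behind the grasp point. The pads swing forward as they close: fully open they stand 13 mm farther back than shut.
Start: joints at [1.066, 0.313, 0.046, 1.304, 0, 1.431], TCP at [0.205, 0.537, 0.231] pointing down, gripper open.
Joint ranges: [-2.76, 2.76], [-0.86, 1.69], [-1.03, 1.26], [-2.2, 2.34], [-1.47, 1.5], [-3.14, 3.14]. Speed limits (rad/s): [2.57, 2.57, 3.14, 3.14, 3.14, 3.14].

### API

Orientations are given as a unit quaternion [w, x, y, z].
In Python, from workcell import env gives the robot as it stands.
- The arm moves only by the tool servo_tool, never from a script. Its argument "increments" is a list of rows, each an object with "offset": the shift along the tool's x, y, z in cm, a list of three; "yaw": the turn about the tool's x in degrees. In form: [{"offset": [x, y, z], "yaw": yaw}, ...]. A call has exactly 8 rows; each row is the pose to reach, as a shift and turn from the pose commanded when the call began, along the tool's axes at that moment; what a row does not reach only later rows make up. A row lasts 1/10 s, in which the tool goes at most 50 mm and 8.59 degrees, less where a joint would pass 70% of its speed; a pose out of reach is approached as far as the arm can. A call with a gripper value outside its range is refused whole. "claw" is the opening, from 0 (shut) to 1 (fully open), set as the call begins (left out, the last holds). The fingers move at their own pace and stop on an object; "force" is the grip in N (left out, the last holds). Time passes only in rows, so rows that repeat a pose let the fingers close, or fill a call up. It gives the time, the measured TCP pose, the force and the opening at its end, in the units of the state.
- env.get_state(): the state, without advancing time (a new reading comes with each control period).
- env.read_camera(name): name is "side" or "top"; returns (picture, depth): 420x560x3 uint8, red, green, blue; 420x560 float32, m along the optical axis (not along the pixel's ray), 0 where there is no reading.
- env.camera_model(name): a dict with "vertical_fov" (degrees; the focal length in pixels is half the picture's height over the tangent of half this angle, whatever the lens; pixels are square), "cx", "cy" (the principal point, pixels), "D" ([k1, k2, p1, p2, k3] as OpenCV has them; the pictures are not rectified), "world_from_camera" (4x4, takes a point from camera to world coordinates). Camera axes: x right, y up, looking along -z (the intrinsics and any distortion apply to the point x, -y, -z); pixel columns grow to the right and rows downward; lengths in m; the calibration is good to about 2 mm. A picture is of the moment at which its call begins. camera_model takes no time and is no camera call.
- env.hand_in(): hands the job in, once; it reports no verdict.
The state is a dict: "clock": time; "joint_pos": joint angles; "qvel": joint speeds; "tau": joint torques, N m; "tcp_pos": TCP position; "orientation": TCP orientation; "wrist_force": force on the tool from outside, world axes, zero at the start; "ft_torque": the same for the moment, N m; "finger_gap": finger opening in m.
Only numpy, scipy, OpenCV 4.12 (cv2) and the standard library are available. Lean on these libraries where they do the work, as an engineer would, in place of code of your own. Each camera call takes 0.05 s, during which the arm holds its last target.

### The job

Lay each of the three longer steel columns in the V-cradle made for its length, so that the bare tube rests level in both saddles with one hexagon nut just outside each of them. The shortest column fits no cradle: leave it, and the timer, marker and specimen cup, where they are.

Things in the scene. Friction and masses are not known exactly. Their poses are not given: they have to be found in the camera images.
- column_short_center (a point): Centre of the short steel chromatography column: a bright steel tube 18 mm in diameter, lying along its own x axis, with a dark steel hexagon nut (28 mm across flats, 9 mm long) at each end. 84 mm long over all, 66 mm of bare tube between the nuts. Starts lying on the worktop on flats of its nuts, centre 14 mm above the worktop. About 0.18 kg, loose, same both ways round.
- column_medium_center (a point): Centre of the medium steel chromatography column: a bright steel tube 18 mm in diameter, lying along its own x axis, with a dark steel hexagon nut (28 mm across flats, 9 mm long) at each end. 106 mm long over all, 88 mm of bare tube between the nuts. Starts lying on the worktop on flats of its nuts, centre 14 mm above the worktop. About 0.18 kg, loose, same both ways round.
- column_long_center (a point): Centre of the long steel chromatography column: a bright steel tube 18 mm in diameter, lying along its own x axis, with a dark steel hexagon nut (28 mm across flats, 9 mm long) at each end. 128 mm long over all, 110 mm of bare tube between the nuts. Starts lying on the worktop on flats of its nuts, centre 14 mm above the worktop. About 0.18 kg, loose, same both ways round.
- column_spare_center (a point): Centre of the spare steel column, of the same make but the shortest of the four: 60 mm long over all, 42 mm of bare tube, too short for every cradle. It lies on the worktop (centre 14 mm up) and is to be left alone. All columns and cradles lie in one row along the front of the worktop; tall machines begin about 75 mm behind the row's middle line (x over 0.55 m).
- cradle_short: short V-cradle, fixed: grey base plate 60 x 46 x 8 mm (long way along x) with two aluminium V-saddles, each 6 mm thick, 36 mm wide, 90-degree V along x, 40 mm clear between them, 52 mm over both: the 84 mm column's bare tube spans them, nuts 7 mm clear outside. Above the worktop: saddle tops 47 mm, V bottom 32 mm, axis of a seated 18 mm tube 45 mm. Origin at centre of underside; x along the V, z up.
- cradle_medium: medium V-cradle, fixed: grey base plate 82 x 46 x 8 mm (long way along x) with two aluminium V-saddles, each 6 mm thick, 36 mm wide, 90-degree V along x, 62 mm clear between them, 74 mm over both: the 106 mm column's bare tube spans them, nuts 7 mm clear outside. Above the worktop: saddle tops 47 mm, V bottom 32 mm, axis of a seated 18 mm tube 45 mm. Origin at centre of underside; x along the V, z up.
- cradle_long: long V-cradle, fixed: grey base plate 104 x 46 x 8 mm (long way along x) with two aluminium V-saddles, each 6 mm thick, 36 mm wide, 90-degree V along x, 84 mm clear between them, 96 mm over both: the 128 mm column's bare tube spans them, nuts 7 mm clear outside. Above the worktop: saddle tops 47 mm, V bottom 32 mm, axis of a seated 18 mm tube 45 mm. Origin at centre of underside; x along the V, z up.
- timer_center (a point): Centre of a round white and grey kitchen-type timer, 64 mm across, 42 mm tall; a bystander.
- marker_center (a point): Centre of a white marker pen with a black cap lying on the worktop, 17 x 129 x 18 mm; a bystander.
- cup_center (a point): Centre of a specimen cup with a red screw lid, 65 mm across, 66 mm tall; a bystander.

How it is judged:
At the end, for the whole second after the job is handed in: Each column (84, 106, 128 mm) lies at rest in its own cradle: centre within 9 mm of the cradle's middle along the V and 5 mm across it, axis 42 to 48 mm above the worktop, parallel to the V within 0.07 rad; spare column, timer, marker and cup within 30 mm of their start (x of column_short_center in the frame of cradle_short between -0.009 and 0.009 m and y of column_short_center in the frame of cradle_short between -0.005 and 0.005 m and z of column_short_center in the frame of cradle_short between 0.042 and 0.048 m and angle between the x axis of column_short_center and the x axis of cradle_short, either way round below 0.07 rad and linear speed of each of column_short, column_medium, column_long below 0.01 m/s and angular speed of each of column_short, column_medium, column_long below 0.1 rad/s and x of column_medium_center in the frame of cradle_medium between -0.009 and 0.009 m and y of column_medium_center in the frame of cradle_medium between -0.005 and 0.005 m and z of column_medium_center in the frame of cradle_medium between 0.042 and 0.048 m and angle between the x axis of column_medium_center and the x axis of cradle_medium, either way round below 0.07 rad and x of column_long_center in the frame of cradle_long between -0.009 and 0.009 m and y of column_long_center in the frame of cradle_long between -0.005 and 0.005 m and z of column_long_center in the frame of cradle_long between 0.042 and 0.048 m and angle between the x axis of column_long_center and the x axis of cradle_long, either way round below 0.07 rad and distance of each of column_spare_center, timer_center, marker_center, cup_center from where it was at the start of the episode below 0.03 m); the robot touches nothing.
It fails at once if the spare column is moved by more than 30 mm (distance of column_spare_center from where it was at the start of the episode above 0.03 m).
It fails at once if the timer is moved by more than 30 mm (distance of timer_center from where it was at the start of the episode above 0.03 m).
It fails at once if the marker is moved by more than 30 mm (distance of marker_center from where it was at the start of the episode above 0.03 m).
It fails at once if the specimen cup is moved by more than 30 mm (distance of cup_center from where it was at the start of the episode above 0.03 m).
It also fails if it takes over 90 s, if anything falls off the work surface, if the arm or the gripper's body presses on something with over 40 N, if the wrist force passes 120 N, or if a joint passes its speed limit or range.

## Working session

There is one attempt and no reset: what is moved stays moved. The work goes in short steps, Python scripts to look and compute and a tool call to move; the robot and the scene stay as the last step left them, time stands still between calls to the robot, and variables do not carry over. Pictures are saved under pics/ and viewed, and the job is handed in when it is done.

Besides the shell and the picture viewer there is one more tool, called after "Call:" as name(argument=value, ...), one argument or row to a line, values as JSON. servo_tool: Moves the arm, as the interface text tells. Its arguments: {"type":"object","properties":{"increments":{"type":"array","items":{"type":"object","properties":{"offset":{"type":"array","items":{"type":"number"}},"yaw":{"type":"number"}}}},"claw":{"type":"number"},"force":{"type":"number"}},"required":["increments"]}

```bash
mkdir -p pics; ls
cat > h.py <<'E'
import numpy as np,cv2
from workcell import env
def K(m,H=420):
    f=H/2/np.tan(np.radians(m['vertical_fov'])/2)
    return np.array([[f,0,m['cx']],[0,f,m['cy']],[0,0,1.]])
def ray(m,uv):
    p=cv2.undistortPoints(np.array(uv,float).reshape(-1,1,2),K(m),np.array(m['D'],float)).reshape(-1,2)
    d=np.c_[p[:,0],-p[:,1],-np.ones(len(p))]
    T=np.array(m['world_from_camera']); return T[:3,3],d@T[:3,:3].T
def atz(m,uv,z):
    o,d=ray(m,uv); return o+d*((z-o[2])/d[:,2])[:,None]
E
python3 - <<'E'
from h import *
for n in('top','side'):
    p,d=env.read_camera(n); cv2.imwrite(f'pics/{n}0.png',p[:,:,::-1]); np.savez(f'{n}0.npz',p=p,d=d)
    m=env.camera_model(n); print(n,m)
print(env.get_state())
E
```

```text
pics
top {'vertical_fov': 43.15532463431727, 'cx': 278.6015042399981, 'cy': 211.57778150408149, 'D': array([-0.11628125,  0.        ,  0.        ,  0.        ,  0.        ]), 'world_from_camera': array([[-0.10440668,  0.88258845, -0.45840688, -0.31415285],
       [-0.99452469, -0.09058715,  0.05210185,  0.08425456],
       [ 0.00445871,  0.46133675,  0.88721391,  1.73271896],
       [ 0.        ,  0.        ,  0.        ,  1.        ]])}
side {'vertical_fov': 57.071754390559754, 'cx': 278.3707744831106, 'cy': 207.34856319507563, 'D': array([-0.04727393,  0.        ,  0.        ,  0.        ,  0.        ]), 'world_from_camera': array([[ 0.99985918,  0.00433836, -0.01621107,  0.51529558],
       [-0.0149475 ,  0.66935173, -0.74279528, -0.91766869],
       [ 0.00762839,  0.742933  ,  0.66932232,  0.87953616],
       [ 0.        ,  0.        ,  0.        ,  1.        ]])}
{'clock': 0.1, 'joint_pos': array([1.06635171e+00, 3.13954203e-01, 4.50950048e-02, 1.30361961e+00,
       1.69561421e-05, 1.43121122e+00]), 'qvel': array([ 0.00076346,  0.00094426,  0.00369301, -0.00017679,  0.00107355,
        0.00031431]), 'tau': array([ 1.92698142e-03, -4.81724310e+01,  2.99244851e+01,  1.28314801e-02,
       -1.30294079e-04, -5.84596094e-06]), 'tcp_pos': array([0.20494119, 0.5367432 , 0.2304826 ]), 'orientation': array([ 0.69517871,  0.12772057,  0.6955666 , -0.12884532]), 'wrist_force': array([ 0.94935591, -0.46679574, -0.63804289]), 'ft_torque': array([-0.00150787, -0.0158383 , -0.02726284]), 'finger_gap': 0.08522381678672579}
```

View pics/top0.png

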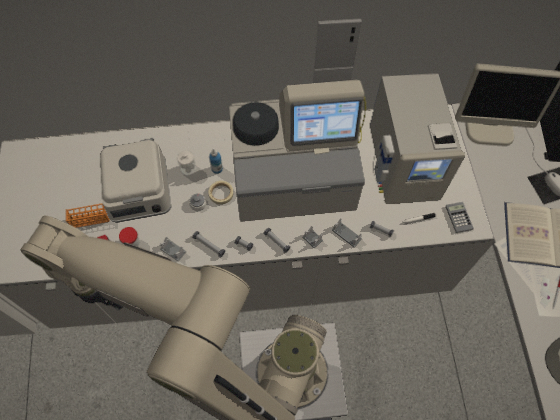

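View pics/side0.png

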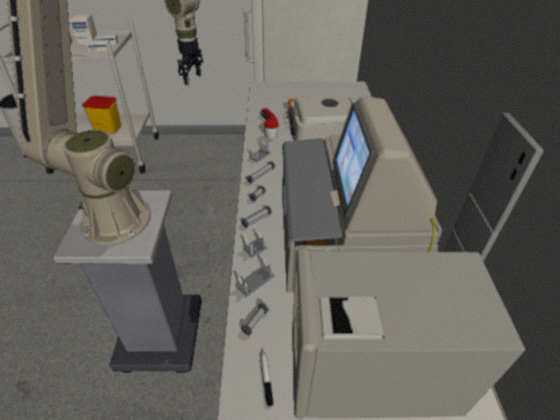

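Run:
```python
import cv2
a=cv2.imread('pics/top0.png')
cv2.imwrite('pics/t_a.png',cv2.resize(a[210:270,150:300],None,fx=5.3,fy=5.3,interpolation=cv2.INTER_CUBIC))
cv2.imwrite('pics/t_b.png',cv2.resize(a[205:265,255:405],None,fx=5.3,fy=5.3,interpolation=cv2.INTER_CUBIC))
b=cv2.imread('pics/side0.png')
cv2.imwrite('pics/s_a.png',cv2.resize(b[135:235,230:300],None,fx=6,fy=6,interpolation=cv2.INTER_CUBIC))
cv2.imwrite('pics/s_b.png',cv2.resize(b[225:345,220:300],None,fx=5,fy=5,interpolation=cv2.INTER_CUBIC))
```

```text
(no output)
```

View pics/t_a.png

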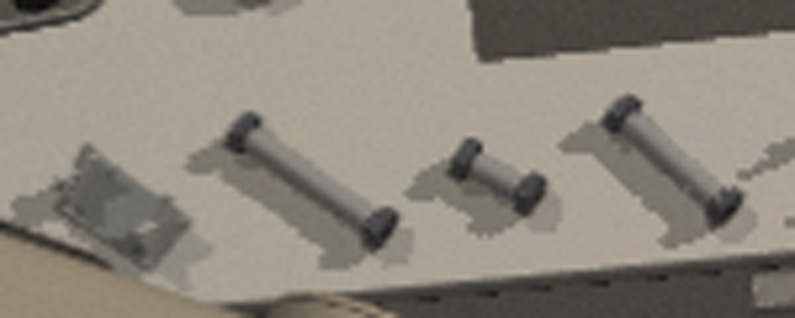

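View pics/t_b.png

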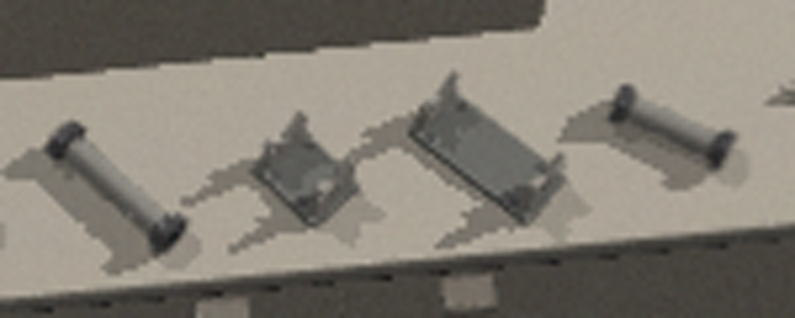

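View pics/s_a.png

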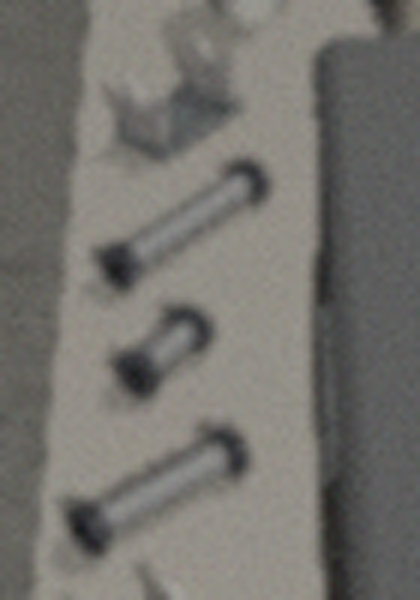

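View pics/s_b.png

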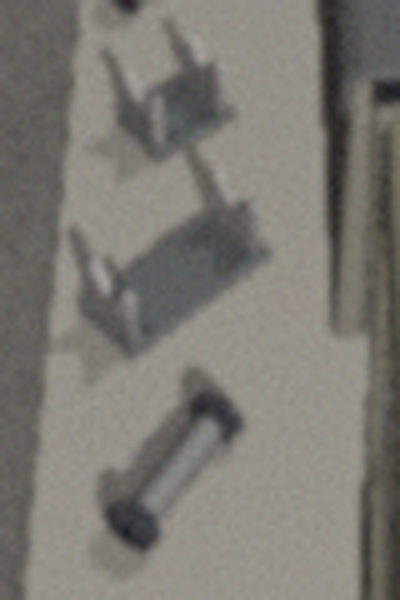

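Run:
```python
from h import *
T=env.camera_model('top');S=env.camera_model('side')
ta=lambda X,Y:(150+(X+.5)/5.3-.5,210+(Y+.5)/5.3-.5)
tb=lambda X,Y:(255+(X+.5)/5.3-.5,205+(Y+.5)/5.3-.5)
sa=lambda X,Y:(230+(X+.5)/6-.5,135+(Y+.5)/6-.5)
sb=lambda X,Y:(220+(X+.5)/5-.5,225+(Y+.5)/5-.5)
C={'A':((ta(244,132),ta(379,228)),(sa(246,182),sa(119,265))),
'sp':((ta(466,158),ta(529,194)),(sa(187,330),sa(137,370))),
'B':((tb(67,141),tb(167,232)),(sa(225,450),sa(92,526))),
'C':((tb(624,103),tb(719,149)),(sb(215,415),sb(132,522)))}
for k,v in C.items():
  for m,q in zip((T,S),v):
    P=atz(m,q,.014); d=P[0]-P[1]
    print(k,P.mean(0).round(4),'L',(np.hypot(*d[:2])+.009).round(4),'ang',np.degrees(np.arctan2(d[1],d[0])).round(1))
R={'short':(tb(255,172),tb(312,226),tb(358,185)),'long':(tb(410,132),tb(526,222),tb(565,180)),'left':(ta(150,272),ta(190,222))}
for k,v in R.items():
  P=atz(T,v,.008); print(k,P.round(3).tolist(),[np.hypot(*(P[i+1]-P[i])[:2]).round(3) for i in range(len(P)-1)])
for n,m,pts in(('top',T,[(346,233),(207,243),(300,250)]),('side',S,[(253,285),(260,173),(256,218)])):
  d=np.load(n+'0.npz')['d']
  for u,v in pts:
    o,r=ray(m,[(u,v)]); q=o+r[0]*d[v,u]; print(n,u,v,q.round(4))
  u,v=pts[2] if n=='top' else (262,310)
  w=d[v-3:v+4,u-3:u+4]; print(w.std(),w.mean())
```

```text
A [0.4726 0.2447 0.014 ] L 0.1267 ang 47.6
A [0.4716 0.2421 0.014 ] L 0.1242 ang 47.9
sp [0.4627 0.1202 0.014 ] L 0.0593 ang 52.6
sp [0.4614 0.1188 0.014 ] L 0.0548 ang 52.1
B [0.4626 0.0022 0.014 ] L 0.1037 ang 39.1
B [0.4632 0.0021 0.014 ] L 0.1017 ang 40.3
C [ 0.4682 -0.3781  0.014 ] L 0.0803 ang 54.9
C [ 0.4691 -0.3779  0.014 ] L 0.0829 ang 56.8
short [[0.466, -0.092, 0.008], [0.423, -0.125, 0.008], [0.449, -0.16, 0.008]] [np.float64(0.054), np.float64(0.044)]
long [[0.485, -0.201, 0.008], [0.411, -0.268, 0.008], [0.439, -0.3, 0.008]] [np.float64(0.1), np.float64(0.042)]
left [[0.419, 0.355, 0.008], [0.452, 0.327, 0.008]] [np.float64(0.043)]
top 346 233 [ 0.4703 -0.2509 -0.0017]
top 207 243 [0.4708 0.2481 0.023 ]
top 300 250 [ 0.4219 -0.0773 -0.0031]
0.006951686 1.8824813
side 253 285 [ 0.4615 -0.2684  0.0057]
side 260 173 [0.471  0.2293 0.0175]
side 256 218 [ 0.463  -0.0118  0.0173]
0.005799737 0.9911816
```

```bash
cat > fit.py <<'E'
from h import *
from scipy.optimize import minimize
def proj(m,P):
    W=np.linalg.inv(np.array(m['world_from_camera'])); q=P@W[:3,:3].T+W[:3,3]
    q=q*[1,-1,-1]
    return cv2.projectPoints(q.reshape(-1,1,3),np.zeros(3),np.zeros(3),K(m),np.array(m['D'],float))[0].reshape(-1,2)
def cradle(L,clear):
    E=[]; a,b=L/2,.023
    def loop(p): return [(p[i],p[(i+1)%len(p)]) for i in range(len(p))]
    c=[(a,b),(a,-b),(-a,-b),(-a,b)]
    E+=loop([(x,y,.008) for x,y in c]); E+=loop([(x,y,0) for x,y in c])
    for s in(1,-1):
      for o in(0,.006):
        x=s*(clear/2+o)
        E+=loop([(x,-.018,.008),(x,-.018,.047),(x,-.015,.047),(x,0,.032),(x,.015,.047),(x,.018,.047),(x,.018,.008)])
    return np.array(E)
def column(L):
    E=[]
    r=.0155;t=np.linspace(0,2*np.pi,13)
    for s in(1,-1):
      for x in(L/2,L/2-.009):
        p=[(s*x,r*np.cos(q),r*np.sin(q)+.014) for q in t]
        E+=[(p[i],p[i+1]) for i in range(12)]
    return np.array(E)
def pose(P,x):
    c,s=np.cos(x[2]),np.sin(x[2]); return P@np.array([[c,s,0],[-s,c,0],[0,0,1.]])+[x[0],x[1],0]
def samples(E,n=12):
    t=((np.arange(n)+.5)/n)[:,None]; return np.concatenate([a+(b-a)*t for a,b in E]), np.repeat(E[:,1]-E[:,0],n,0)
def score(x,E,cams,z0=0):
    P,D=samples(E); P=P+[0,0,z0]; tot=0
    w=np.linalg.norm(D,axis=1); Q=pose(P,x); R=pose(P+D*.05,x)
    for m,gx,gy in cams:
        u=proj(m,Q);d=proj(m,R)-u; l=np.linalg.norm(d,axis=1)+1e-6; n=np.c_[-d[:,1],d[:,0]]/l[:,None]
        u=u.astype(np.float32)
        X=cv2.remap(gx,u[:,:1],u[:,1:],cv2.INTER_LINEAR)[:,0];Y=cv2.remap(gy,u[:,:1],u[:,1:],cv2.INTER_LINEAR)[:,0]
        tot+=(l*np.abs(X*n[:,0]+Y*n[:,1])).sum()/l.sum()
    return -tot
def grads(img,s=.7):
    g=cv2.GaussianBlur(cv2.cvtColor(img,cv2.COLOR_RGB2GRAY).astype(np.float32),(0,0),s)
    return cv2.Sobel(g,-1,1,0),cv2.Sobel(g,-1,0,1)
def fit(x0,E,cams,rng=.012,ar=.12):
    best=(9,None)
    for dx in np.linspace(-rng,rng,9):
      for dy in np.linspace(-rng,rng,9):
        for da in np.linspace(-ar,ar,7):
          x=np.array(x0)+[dx,dy,da]; f=score(x,E,cams)
          if f<best[0]: best=(f,x)
    r=minimize(lambda y:score(y*[.001,.001,.01],E,cams),best[1]/[.001,.001,.01],method='Nelder-Mead',options=dict(initial_simplex=None))
    return r.x*[.001,.001,.01],r.fun
def overlay(img,m,E,x,box,k):
    u0,v0,u1,v1=box
    o=cv2.resize(img[v0:v1,u0:u1,::-1],None,fx=k,fy=k,interpolation=cv2.INTER_CUBIC)
    u=(proj(m,pose(E.reshape(-1,3),x))-[u0,v0]+.5)*k-.5
    for a,b in u.reshape(-1,2,2): cv2.line(o,tuple(map(int,a.round())),tuple(map(int,b.round())),(0,0,255),1,cv2.LINE_AA)
    return o
E
cat > r1.py <<'E'
from fit import *
M={n:env.camera_model(n) for n in('top','side')}; I={n:np.load(n+'0.npz')['p'] for n in M}
cams={n:(M[n],*grads(I[n])) for n in M}
ob={'cS':(cradle(.06,.04),(.448,-.123,np.radians(40))),'cL':(cradle(.104,.084),(.462,-.252,np.radians(42))),'cM':(cradle(.082,.062),(.465,.37,np.radians(45))),
'S':(column(.084),(.469,-.378,np.radians(56))),'M':(column(.106),(.463,.002,np.radians(39.7))),'L':(column(.128),(.472,.2434,np.radians(47.7)))}
rows=[]
for k,(E,x0) in ob.items():
    for c in(['top'],['side'],['top','side']):
        x,f=fit(x0,E,[cams[n] for n in c]); print(k,c,x[:2].round(4),np.degrees(x[2]).round(1),round(f,1))
    ims=[]
    for n in M:
        u=proj(M[n],np.array([[x[0],x[1],.02]]))[0].astype(int); z=25
        ims.append(overlay(I[n],M[n],E,x,(u[0]-z,u[1]-z,u[0]+z,u[1]+z),5))
    rows.append(np.vstack(ims))
cv2.imwrite('pics/ov1.png',np.hstack(rows[:3]));cv2.imwrite('pics/ov2.png',np.hstack(rows[3:]))
E
python3 r1.py
```

```text
cS ['top'] [ 0.4601 -0.125 ] 38.6 -103.2
cS ['side'] [ 0.4596 -0.1271] 38.2 -76.4
cS ['top', 'side'] [ 0.4598 -0.1247] 36.7 -177.6
cL ['top'] [ 0.4635 -0.2484] 42.3 -107.3
cL ['side'] [ 0.4641 -0.2511] 44.0 -75.9
cL ['top', 'side'] [ 0.4637 -0.2492] 43.3 -181.0
cM ['top'] [0.4643 0.3731] 51.4 -82.5
cM ['side'] [0.4622 0.3652] 52.3 -60.0
cM ['top', 'side'] [0.463  0.3711] 51.7 -137.9
S ['top'] [ 0.4683 -0.3777] 56.2 -142.2
S ['side'] [ 0.4695 -0.3779] 57.2 -96.3
S ['top', 'side'] [ 0.4691 -0.3782] 56.9 -237.5
M ['top'] [0.4646 0.0047] 38.8 -139.0
M ['side'] [0.4649 0.002 ] 40.2 -115.8
M ['top', 'side'] [0.4647 0.004 ] 39.4 -253.1
L ['top'] [0.4746 0.2471] 48.1 -131.0
L ['side'] [0.4733 0.2428] 47.2 -129.0
L ['top', 'side'] [0.4735 0.2459] 47.1 -255.3
```

View pics/ov1.png

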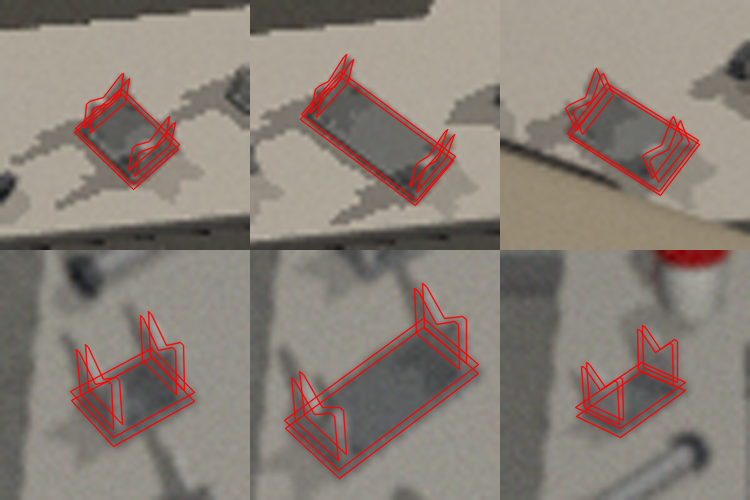

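View pics/ov2.png

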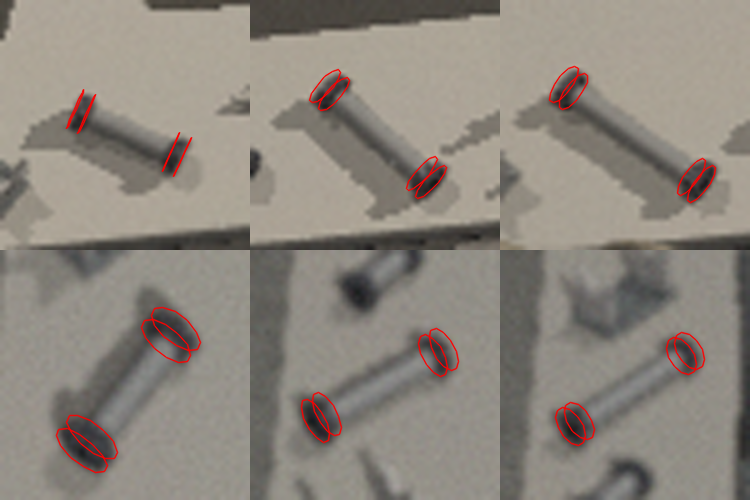

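```bash
cat >> r1.py <<'E'
out=[]
P={'cS':(.4598,-.1252,np.radians(38)),'cL':(.4637,-.2495,np.radians(43)),'cM':(.463,.370,np.radians(51.7))}
for k,x in P.items():
    E=ob[k][0]; r=[]
    for n in M:
        u=proj(M[n],np.array([[x[0],x[1],.02]]))[0].astype(int); z=18 if k!='cL' else 22
        b=(u[0]-z,u[1]-z,u[0]+z,u[1]+z)
        for e in(E[:0],E): r.append(cv2.resize(overlay(I[n],M[n],e,x,b,8),(270,270)) if 0 else overlay(I[n],M[n],e,x,b,200//z)[:396,:396])
    h=min(i.shape[0] for i in r); out.append(np.hstack([cv2.resize(i,(200,200)) for i in r]))
cv2.imwrite('pics/ov3.png',cv2.convertScaleAbs(np.vstack(out),alpha=1.6,beta=-60))
E
python3 r1.py >/dev/null
```

```text
Traceback (most recent call last):
  File "r1.py", line 23, in <module>
    for e in(E[:0],E): r.append(cv2.resize(overlay(I[n],M[n],e,x,b,8),(270,270)) if 0 else overlay(I[n],M[n],e,x,b,200//z)[:396,:396])
                                                                                           ~~~~~~~^^^^^^^^^^^^^^^^^^^^^^^^
  File "fit.py", line 53, in overlay
    u=(proj(m,pose(E.reshape(-1,3),x))-[u0,v0]+.5)*k-.5
       ~~~~^^^^^^^^^^^^^^^^^^^^^^^^^^^
  File "fit.py", line 6, in proj
    return cv2.projectPoints(q.reshape(-1,1,3),np.zeros(3),np.zeros(3),K(m),np.array(m['D'],float))[0].reshape(-1,2)
           ^^^^^^^^^^^^^^^^^^^^^^^^^^^^^^^^^^^^^^^^^^^^^^^^^^^^^^^^^^^^^^^^^^^^^^^^^^^^^^^^^^^^^^^^^^^^^^^^^^^
AttributeError: 'NoneType' object has no attribute 'reshape'
```

```bash
sed -i 's/E\[:0\],E)/E[:1]*0+[0,0,-.3],E)/' r1.py; python3 r1.py >/dev/null
```

```text
(no output)
```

View pics/ov3.png

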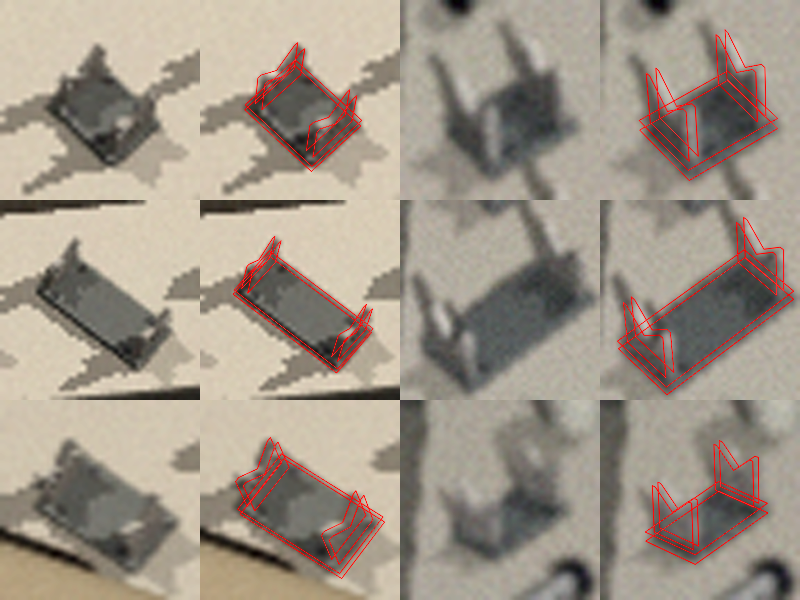

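```bash
cat > plan.py <<'E'
import sys
from h import *
from scipy.spatial.transform import Rotation as Ro
def plan(t,jaw):
    s=env.get_state(); q=s['orientation']; R=Ro.from_quat([q[1],q[2],q[3],q[0]]).as_matrix()
    o=R.T@(np.array(t)-s['tcp_pos'])*100
    a=np.degrees(np.arctan2(R[1,1],R[0,1])); d=(jaw-a+90)%180-90
    print('t',round(s['clock'],2),'tcp',s['tcp_pos'].round(4),'jaw',a.round(1),'toolx',R[:,0].round(3),'j6',s['joint_pos'][5].round(2),'gap',s['finger_gap'].round(4),'F',s['wrist_force'].round(1))
    print('offset cm',o.round(2),'yaw',(-d).round(1),'dist',np.linalg.norm(o).round(1))
if __name__=='__main__': plan(list(map(float,sys.argv[1:4])),float(sys.argv[4]))
E
python3 plan.py .46 .1 .2 -33; python3 plan.py .469 -.378 .1 -33.3
```

```text
Traceback (most recent call last):
  File "plan.py", line 10, in <module>
    if __name__=='__main__': plan(list(map(float,sys.argv[1:4])),float(sys.argv[4]))
                             ~~~~^^^^^^^^^^^^^^^^^^^^^^^^^^^^^^^^^^^^^^^^^^^^^^^^^^^
  File "plan.py", line 8, in plan
    print('t',round(s['clock'],2),'tcp',s['tcp_pos'].round(4),'jaw',a.round(1),'toolx',R[:,0].round(3),'j6',s['joint_pos'][5].round(2),'gap',s['finger_gap'].round(4),'F',s['wrist_force'].round(1))
                                                                                                                                             ^^^^^^^^^^^^^^^^^^^^^
AttributeError: 'float' object has no attribute 'round'
Traceback (most recent call last):
  File "plan.py", line 10, in <module>
    if __name__=='__main__': plan(list(map(float,sys.argv[1:4])),float(sys.argv[4]))
                             ~~~~^^^^^^^^^^^^^^^^^^^^^^^^^^^^^^^^^^^^^^^^^^^^^^^^^^^
  File "plan.py", line 8, in plan
    print('t',round(s['clock'],2),'tcp',s['tcp_pos'].round(4),'jaw',a.round(1),'toolx',R[:,0].round(3),'j6',s['joint_pos'][5].round(2),'gap',s['finger_gap'].round(4),'F',s['wrist_force'].round(1))
                                                                                                                                             ^^^^^^^^^^^^^^^^^^^^^
AttributeError: 'float' object has no attribute 'round'
```

```bash
sed -i "s/s\['finger_gap'\].round(4)/round(s['finger_gap'],4)/" plan.py
python3 plan.py .46 .1 .2 -33; python3 plan.py .469 -.378 .1 -33.3
```

```text
t 0.1 tcp [0.2049 0.5367 0.2305] jaw 69.1 toolx [-0.001 -0.001 -1.   ] j6 1.43 gap 0.0852 F [ 0.9 -0.5 -0.6]
offset cm [  3.09 -31.69  39.41] yaw -77.9 dist 50.7
t 0.1 tcp [0.2049 0.5367 0.2305] jaw 69.1 toolx [-0.001 -0.001 -1.   ] j6 1.43 gap 0.0852 F [ 0.9 -0.5 -0.6]
offset cm [ 13.16 -76.01  57.31] yaw -77.6 dist 96.1
```

Call:
servo_tool(
  increments=[
    {"offset": [0,-2.5,3],"yaw": -7},
    {"offset": [0,-5.5,6.5],"yaw": -14},
    {"offset": [0,-8.5,10],"yaw": -21},
    {"offset": [1,-11.5,13.5],"yaw": -28},
    {"offset": [1,-14.5,17],"yaw": -35},
    {"offset": [2,-17.5,21],"yaw": -42},
    {"offset": [2,-20.5,25],"yaw": -49},
    {"offset": [3,-23.5,29],"yaw": -56},
  ],
  claw=0.7,
)

```text
clock: 0.9
tcp_pos: [0.3863, 0.2239, 0.2039]
orientation: [0.675, -0.21, 0.675, 0.21]
wrist_force: [0.6, 0.2, 0.6]
finger_gap: 0.06
```

```bash
python3 plan.py .46 .1 .2 -33; python3 plan.py .468 -.378 .12 -33.3
```

```text
t 0.9 tcp [0.3863 0.2239 0.2039] jaw 124.6 toolx [ 0.001  0.    -1.   ] j6 -0.26 gap 0.06 F [0.6 0.2 0.6]
offset cm [  0.39 -14.38  -0.98] yaw -22.4 dist 14.4
t 0.9 tcp [0.3863 0.2239 0.2039] jaw 124.6 toolx [ 0.001  0.    -1.   ] j6 -0.26 gap 0.06 F [0.6 0.2 0.6]
offset cm [  8.37 -54.17 -27.49] yaw -22.1 dist 61.3
```

Call:
servo_tool(
  increments=[
    {"offset": [0,-4.2,-2.1],"yaw": -4},
    {"offset": [0,-8.4,-4.2],"yaw": -8},
    {"offset": [0,-12.6,-6.4],"yaw": -12},
    {"offset": [1,-16.8,-8.5],"yaw": -16},
    {"offset": [2,-21,-10.6],"yaw": -20},
    {"offset": [3,-25.2,-12.8],"yaw": -22},
    {"offset": [4,-29.4,-15],"yaw": -22},
    {"offset": [5,-33.6,-17],"yaw": -22},
  ],
)

```text
clock: 1.7
tcp_pos: [0.4342, -0.1497, 0.1531]
orientation: [0.623, -0.334, 0.623, 0.334]
wrist_force: [1.0, 1.2, -0.3]
finger_gap: 0.0597
```

```bash
python3 plan.py .469 -.378 .1 -33.3
```

```text
t 1.7 tcp [ 0.4342 -0.1497  0.1531] jaw 146.3 toolx [-0.  0. -1.] j6 -1.49 gap 0.0597 F [ 1.   1.2 -0.3]
offset cm [  5.3  -15.56 -17.07] yaw -0.4 dist 23.7
```

Call:
servo_tool(
  increments=[
    {"offset": [1,-3,-3.3]},
    {"offset": [2,-6,-6.5]},
    {"offset": [3,-9,-9.9]},
    {"offset": [4,-12,-13.2]},
    {"offset": [5.3,-14.6,-16]},
    {"offset": [5.3,-15.5,-17]},
    {"offset": [5.3,-15.6,-17.1],"yaw": -0.4},
    {"offset": [5.3,-15.6,-17.1],"yaw": -0.4},
  ],
)

```text
invalid input
```

```bash
python3 plan.py .469 -.378 .004 -33.3
cat > look.py <<'E'
import sys
from fit import *
def shot(k):
    for n in('top','side'):
        p,d=env.read_camera(n); np.savez(f'{n}{k}.npz',p=p,d=d); cv2.imwrite(f'pics/{n}{k}.png',p[:,:,::-1])
if __name__=='__main__': shot(sys.argv[1])
E
python3 look.py 1
python3 - <<'E'
from fit import *
M={n:env.camera_model(n) for n in('top','side')}; I={n:np.load(n+'1.npz')['p'] for n in M}
cams={n:(M[n],*grads(I[n])) for n in M}
ob={'cM':(cradle(.082,.062),(.465,.37,np.radians(50))),'M':(column(.106),(.463,.002,np.radians(39.7))),'L':(column(.128),(.472,.2434,np.radians(47.7)))}
for k,(E,x0) in ob.items():
    for c in(['top'],['side'],['top','side']):
        x,f=fit(x0,E,[cams[n] for n in c]); print(k,c,x[:2].round(4),np.degrees(x[2]).round(1),round(f,1))
    if k=='cM':
      r=[]
      for n in M:
        u=proj(M[n],np.array([[x[0],x[1],.02]]))[0].astype(int); z=18;b=(u[0]-z,u[1]-z,u[0]+z,u[1]+z)
        for e in(E[:1]*0+[0,0,-.3],E): r.append(overlay(I[n],M[n],e,x,b,11)[:396,:396])
      cv2.imwrite('pics/ov4.png',np.vstack([np.hstack(r[:2]),np.hstack(r[2:])])[:, :])
a=[]
for n in M:
    u=proj(M[n],np.array([[.469,-.378,.05]]))[0].astype(int); z=30;b=(u[0]-z,u[1]-z,u[0]+z,u[1]+z)
    a.append(overlay(I[n],M[n],column(.084),(.4691,-.378,np.radians(56.7)),b,6))
cv2.imwrite('pics/g1.png',np.hstack(a))
o=cv2.resize(cv2.imread('pics/ov4.png'),(600,600)); cv2.imwrite('pics/ov4.png',o)
E
```

```text
t 1.7 tcp [ 0.4342 -0.1497  0.1531] jaw 146.3 toolx [-0.  0. -1.] j6 -1.49 gap 0.0597 F [ 1.   1.2 -0.3]
offset cm [ 14.9  -15.56 -17.07] yaw -0.4 dist 27.5
cM ['top'] [0.4643 0.3734] 51.4 -86.8
cM ['side'] [0.4685 0.3674] 64.4 -60.1
cM ['top', 'side'] [0.4644 0.3727] 52.9 -138.6
M ['top'] [0.4077 0.0223] 24.4 -10.4
M ['side'] [ 0.4594 -0.0039] 35.4 -115.4
M ['top', 'side'] [ 0.4595 -0.0041] 34.9 -119.4
L ['top'] [0.4855 0.2469] 57.5 -57.9
L ['side'] [0.4788 0.243 ] 53.8 -100.1
L ['top', 'side'] [0.4798 0.2489] 53.6 -146.5
```

View pics/g1.png

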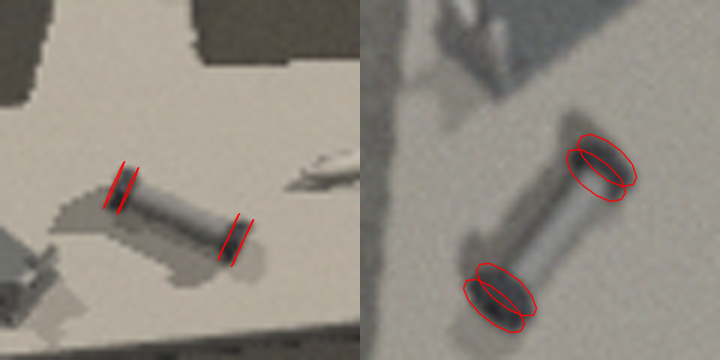

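View pics/ov4.png

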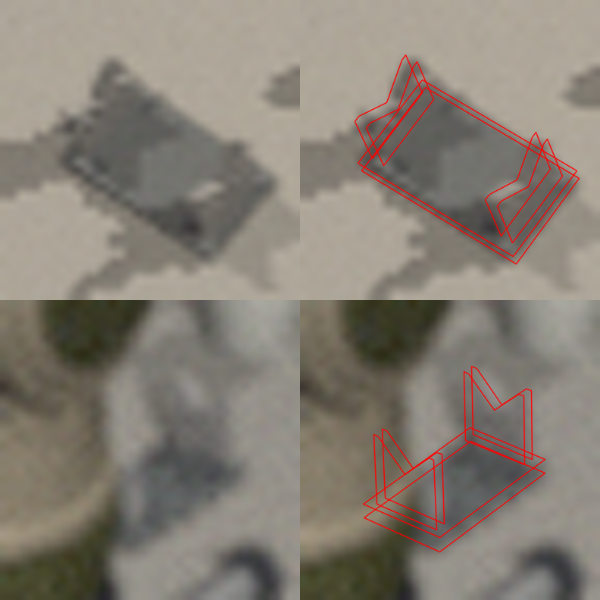

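Call:
servo_tool(
  increments=[
    {"offset": [1,-3,-3.3],"yaw": 0},
    {"offset": [2,-6,-6.5],"yaw": 0},
    {"offset": [3,-9,-9.9],"yaw": 0},
    {"offset": [4,-12,-13.2],"yaw": 0},
    {"offset": [5.3,-14.6,-16],"yaw": 0},
    {"offset": [5.3,-15.5,-17],"yaw": 0},
    {"offset": [5.3,-15.6,-17.1],"yaw": -0.4},
    {"offset": [5.3,-15.6,-17.1],"yaw": -0.4},
  ],
)

```text
clock: 2.6
tcp_pos: [0.4696, -0.3752, 0.1006]
orientation: [0.622, -0.336, 0.622, 0.337]
wrist_force: [0.2, 1.3, -0.1]
finger_gap: 0.0598
```

```bash
python3 plan.py .469 -.378 .004 -33.3; python3 look.py 2
python3 - <<'E'
from fit import *
M={n:env.camera_model(n) for n in('top','side')}; I={n:np.load(n+'2.npz')['p'] for n in M}
a=[]
for n in M:
    u=proj(M[n],np.array([[.469,-.378,.05]]))[0].astype(int); z=32;b=(u[0]-z,u[1]-z,u[0]+z,u[1]+z)
    a.append(overlay(I[n],M[n],column(.084),(.4691,-.378,np.radians(56.7)),b,6))
cv2.imwrite('pics/g2.png',np.hstack(a))
E
```

```text
t 2.6 tcp [ 0.4696 -0.3752  0.1006] jaw 146.8 toolx [-0.001  0.001 -1.   ] j6 -1.8 gap 0.0598 F [ 0.2  1.3 -0.1]
offset cm [ 9.66 -0.11 -0.28] yaw 0.1 dist 9.7
```

View pics/g2.png

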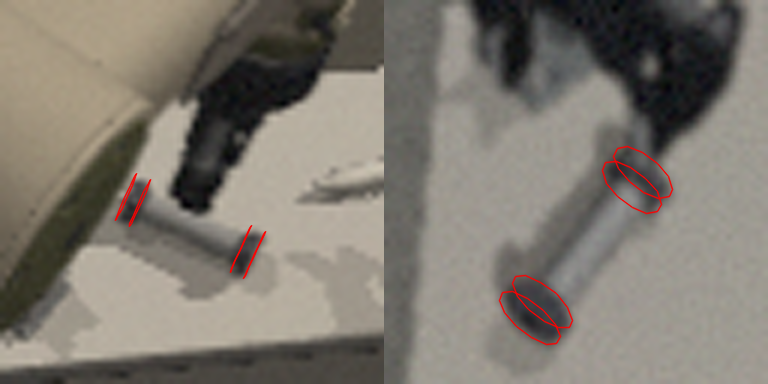

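Call:
servo_tool(
  increments=[
    {"offset": [2,-0.1,-0.3],"yaw": 0},
    {"offset": [4,-0.1,-0.3],"yaw": 0},
    {"offset": [6,-0.1,-0.3],"yaw": 0},
    {"offset": [7.5,-0.1,-0.3],"yaw": 0},
    {"offset": [8.5,-0.1,-0.3],"yaw": 0},
    {"offset": [9.2,-0.1,-0.3],"yaw": 0},
    {"offset": [9.5,-0.1,-0.3],"yaw": 0},
    {"offset": [9.5,-0.1,-0.3],"yaw": 0},
  ],
)

```text
clock: 3.5
tcp_pos: [0.4691, -0.3794, 0.0058]
orientation: [0.622, -0.336, 0.622, 0.336]
wrist_force: [0.2, -0.3, 0.1]
finger_gap: 0.0599
```

Call:
servo_tool(
  increments=[
    {"offset": [0,0,0],"yaw": 0},
    {"offset": [0,0,0],"yaw": 0},
    {"offset": [0,0,0],"yaw": 0},
    {"offset": [0,0,0],"yaw": 0},
    {"offset": [0,0,0],"yaw": 0},
    {"offset": [0,0,0],"yaw": 0},
    {"offset": [0,0,0],"yaw": 0},
    {"offset": [0,0,0],"yaw": 0},
  ],
  claw=0,
  force=40,
)

```text
clock: 4.3
tcp_pos: [0.4693, -0.38, 0.0062]
orientation: [0.622, -0.336, 0.622, 0.336]
wrist_force: [-0.6, -0.2, 5.5]
finger_gap: 0.0162
```

```bash
python3 plan.py .46 -.125 .12 -52
```

```text
t 4.3 tcp [ 0.4693 -0.38    0.0062] jaw 146.7 toolx [ 0.001 -0.001 -1.   ] j6 -1.8 gap 0.0162 F [-0.6 -0.2  5.5]
offset cm [-11.4   14.75  20.81] yaw 18.7 dist 27.9
```

Call:
servo_tool(
  increments=[
    {"offset": [-1,0,0],"yaw": 0},
    {"offset": [-3,0,0],"yaw": 0},
    {"offset": [-5,0,0],"yaw": 0},
    {"offset": [-7,0,0],"yaw": 0},
    {"offset": [-9,0,0],"yaw": 0},
    {"offset": [-10.5,0,0],"yaw": 0},
    {"offset": [-11.4,0,0],"yaw": 0},
    {"offset": [-11.4,0,0],"yaw": 0},
  ],
)

```text
clock: 5.1
tcp_pos: [0.4694, -0.3801, 0.1209]
orientation: [0.622, -0.337, 0.622, 0.335]
wrist_force: [0.6, -0.5, -1.4]
finger_gap: 0.0165
```

```bash
python3 plan.py .46 -.125 .12 -52; python3 look.py 3
python3 - <<'E'
from fit import *
s=env.get_state()['tcp_pos'];print(s)
M={n:env.camera_model(n) for n in('top','side')}; I={n:np.load(n+'3.npz')['p'] for n in M}
a=[]
for n in M:
    u=proj(M[n],s[None]+[0,0,.01])[0].astype(int); z=32;b=(u[0]-z,u[1]-z,u[0]+z,u[1]+z)
    a.append(overlay(I[n],M[n],column(.084)+[0,0,s[2]-.006],(s[0],s[1],np.radians(56.7)),b,6))
cv2.imwrite('pics/g3.png',np.hstack(a))
E
```

```text
t 5.1 tcp [ 0.4694 -0.3801  0.1209] jaw 146.7 toolx [ 0.001 -0.001 -1.   ] j6 -1.8 gap 0.0165 F [ 0.6 -0.5 -1.4]
offset cm [ 0.05 14.78 20.82] yaw 18.7 dist 25.5
[ 0.4686603  -0.37928986  0.11899738]
```

View pics/g3.png

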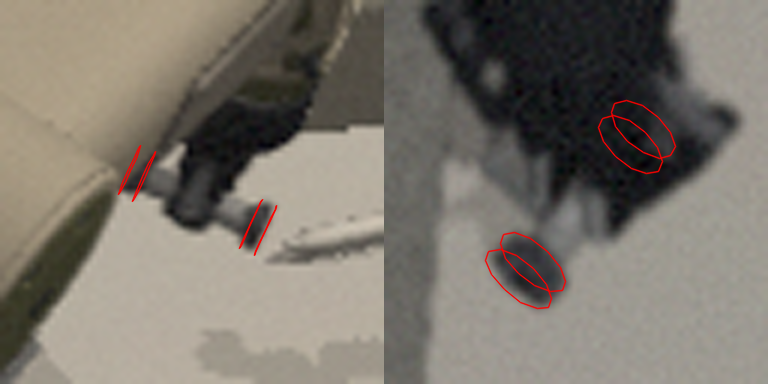

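Call:
servo_tool(
  increments=[
    {"offset": [0,2,3],"yaw": 3},
    {"offset": [0,4.5,6.5],"yaw": 6},
    {"offset": [0,7,10],"yaw": 10},
    {"offset": [0,9.5,13.5],"yaw": 14},
    {"offset": [0,12,17],"yaw": 17},
    {"offset": [0,14,20],"yaw": 18.7},
    {"offset": [0,14.8,20.8],"yaw": 18.7},
    {"offset": [0,14.8,20.8],"yaw": 18.7},
  ],
)

```text
clock: 6.0
tcp_pos: [0.4582, -0.1228, 0.1188]
orientation: [0.668, -0.231, 0.669, 0.232]
wrist_force: [-0.4, -0.6, -1.5]
finger_gap: 0.0164
```

```bash
python3 plan.py .4597 -.1255 .065 -52
```

```text
t 6.0 tcp [ 0.4582 -0.1228  0.1188] jaw 128.2 toolx [-0.002  0.001 -1.   ] j6 -1.1 gap 0.0164 F [-0.4 -0.6 -1.5]
offset cm [ 5.38 -0.32 -0.04] yaw 0.2 dist 5.4
```

Call:
servo_tool(
  increments=[
    {"offset": [1,-0.3,0],"yaw": 0},
    {"offset": [2,-0.3,0],"yaw": 0},
    {"offset": [3,-0.3,0],"yaw": 0},
    {"offset": [4,-0.3,0],"yaw": 0},
    {"offset": [5,-0.3,0],"yaw": 0},
    {"offset": [6,-0.3,0],"yaw": 0},
    {"offset": [6.3,-0.3,0],"yaw": 0},
    {"offset": [6.3,-0.3,0],"yaw": 0},
  ],
)

```text
clock: 6.8
tcp_pos: [0.4606, -0.1267, 0.0559]
orientation: [0.668, -0.23, 0.669, 0.231]
wrist_force: [0.7, 0.1, -0.9]
finger_gap: 0.0163
```

```bash
python3 plan.py .4597 -.1255 .037 -52; python3 look.py 4
cat > ov.py <<'E'
import sys
from fit import *
# k L deg name cx cy cdeg plateL clear
k,L,th,name=sys.argv[1],float(sys.argv[2]),float(sys.argv[3]),sys.argv[4]; cx,cy,cd,pl,cl=map(float,sys.argv[5:10])
s=env.get_state()['tcp_pos']
M={n:env.camera_model(n) for n in('top','side')}; I={n:np.load(n+k+'.npz')['p'] for n in M}
a=[]
for n in M:
    u=proj(M[n],s[None]+[0,0,.0])[0].astype(int); z=28;b=(u[0]-z,u[1]-z,u[0]+z,u[1]+z)
    for e in (0,1):
        o=overlay(I[n],M[n],column(L)+[0,0,s[2]-.006-(1-e)],(s[0],s[1],np.radians(th)),b,7)
        if e:
            u=(proj(M[n],pose(cradle(pl,cl).reshape(-1,3),(cx,cy,np.radians(cd))))-[b[0],b[1]]+.5)*7-.5
            for p,q in u.reshape(-1,2,2): cv2.line(o,tuple(map(int,p.round())),tuple(map(int,q.round())),(255,0,0),1,cv2.LINE_AA)
        a.append(cv2.resize(o,(370,370)))
cv2.imwrite(f'pics/{name}.png',np.vstack([np.hstack(a[:2]),np.hstack(a[2:])])[:,:] if 0 else cv2.resize(np.vstack([np.hstack(a[:2]),np.hstack(a[2:])]),(600,600)))
E
python3 ov.py 4 .084 38 g4 .4598 -.125 38 .06 .04
```

```text
t 6.8 tcp [ 0.4606 -0.1267  0.0559] jaw 128.0 toolx [-0.001  0.001 -1.   ] j6 -1.1 gap 0.0163 F [ 0.7  0.1 -0.9]
offset cm [1.89 0.15 0.  ] yaw 0.0 dist 1.9
```

View pics/g4.png

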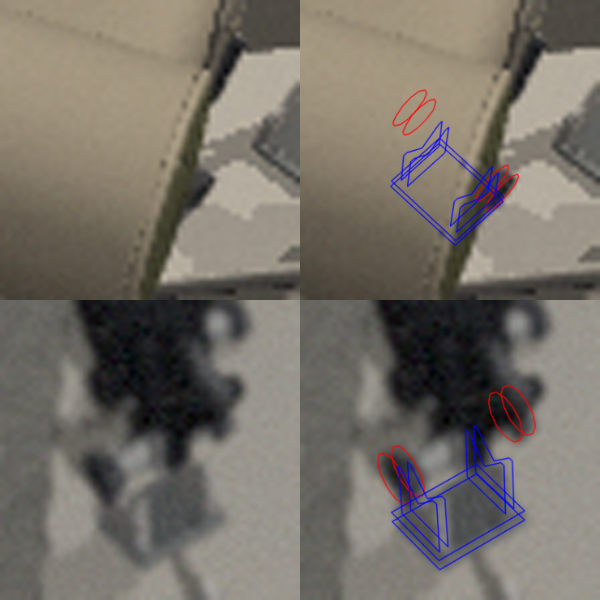

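Call:
servo_tool(
  increments=[
    {"offset": [0.3,0.1,0],"yaw": 0},
    {"offset": [0.6,0.1,0],"yaw": 0},
    {"offset": [0.9,0.1,0],"yaw": 0},
    {"offset": [1.2,0.1,0],"yaw": 0},
    {"offset": [1.5,0.1,0],"yaw": 0},
    {"offset": [1.7,0.1,0],"yaw": 0},
    {"offset": [1.8,0.1,0],"yaw": 0},
    {"offset": [1.8,0.1,0],"yaw": 0},
  ],
)

```text
clock: 7.7
tcp_pos: [0.4605, -0.1261, 0.0385]
orientation: [0.668, -0.23, 0.669, 0.231]
wrist_force: [0.6, 0.4, -1.2]
finger_gap: 0.0162
```

```bash
python3 plan.py .4597 -.1255 .037 -52; python3 look.py 5; python3 ov.py 5 .084 38 g5 .4598 -.125 38 .06 .04
```

```text
t 7.7 tcp [ 0.4605 -0.1261  0.0385] jaw 128.0 toolx [-0.  0. -1.] j6 -1.1 gap 0.0162 F [ 0.6  0.4 -1.2]
offset cm [ 0.15  0.1  -0.02] yaw 0.0 dist 0.2
```

View pics/g5.png

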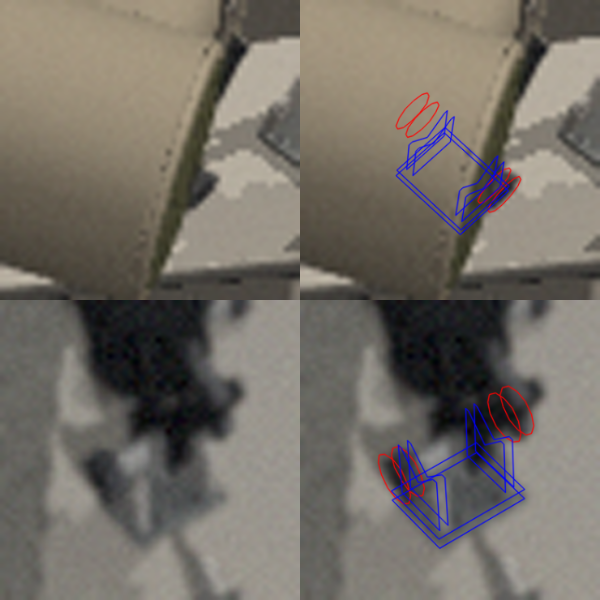

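Call:
servo_tool(
  increments=[
    {"offset": [0.1,0,0],"yaw": 0},
    {"offset": [0.15,0,0],"yaw": 0},
    {"offset": [0.2,0,0],"yaw": 0},
    {"offset": [0.2,0,0],"yaw": 0},
    {"offset": [0.2,0,0],"yaw": 0},
    {"offset": [0.2,0,0],"yaw": 0},
    {"offset": [0.2,0,0],"yaw": 0},
    {"offset": [0.2,0,0],"yaw": 0},
  ],
)

```text
clock: 8.6
tcp_pos: [0.461, -0.1264, 0.0374]
orientation: [0.669, -0.231, 0.668, 0.23]
wrist_force: [-0.8, 1.1, 5.6]
finger_gap: 0.0164
```

```bash
python3 plan.py .4597 -.1255 .037 -52
```

```text
t 8.6 tcp [ 0.461  -0.1264  0.0374] jaw 128.0 toolx [ 0.001 -0.001 -1.   ] j6 -1.1 gap 0.0164 F [-0.8  1.1  5.6]
offset cm [ 0.04  0.15 -0.05] yaw 0.0 dist 0.2
```

Call:
servo_tool(
  increments=[
    {"offset": [0,0,0],"yaw": 0},
    {"offset": [0,0,0],"yaw": 0},
    {"offset": [0,0,0],"yaw": 0},
    {"offset": [0,0,0],"yaw": 0},
    {"offset": [0,0,0],"yaw": 0},
    {"offset": [-1,0,0],"yaw": 0},
    {"offset": [-3,0,0],"yaw": 0},
    {"offset": [-6,0,0],"yaw": 0},
  ],
  claw=0.6,
)

```text
clock: 9.4
tcp_pos: [0.4592, -0.1255, 0.0965]
orientation: [0.668, -0.23, 0.669, 0.231]
wrist_force: [1.3, -0.8, -0.3]
finger_gap: 0.0514
```

```bash
python3 plan.py .464 0.003 .12 -50.5
```

```text
t 9.4 tcp [ 0.4592 -0.1255  0.0965] jaw 128.0 toolx [-0.003  0.001 -1.   ] j6 -1.1 gap 0.0514 F [ 1.3 -0.8 -0.3]
offset cm [-2.33  9.83  8.29] yaw -1.5 dist 13.1
```

Call:
servo_tool(
  increments=[
    {"offset": [-1,2,2],"yaw": 0},
    {"offset": [-2,5,4],"yaw": 0},
    {"offset": [-2.3,8,6.5],"yaw": -1},
    {"offset": [-2.3,9.8,8.3],"yaw": -1.5},
    {"offset": [-2.3,9.8,8.3],"yaw": -1.5},
    {"offset": [0,9.8,8.3],"yaw": -1.5},
    {"offset": [0,9.8,8.3],"yaw": -1.5},
    {"offset": [0,9.8,8.3],"yaw": -1.5},
  ],
)

```text
clock: 10.2
tcp_pos: [0.4649, 0.0017, 0.0967]
orientation: [0.665, -0.239, 0.666, 0.239]
wrist_force: [0.7, 0.1, 0.2]
finger_gap: 0.0512
```

```bash
python3 plan.py .464 0.003 .005 -50.5; python3 look.py 6
cat > chk.py <<'E'
import sys
from fit import *
# k name [obj x y deg z0 ...] obj like c.06,.04 or k.084
k,name=sys.argv[1:3]; 
M={n:env.camera_model(n) for n in('top','side')}; I={n:np.load(n+k+'.npz')['p'] for n in M}
obs=[]
for a in sys.argv[3:]:
    p=a.split(','); obs.append((cradle(float(p[1]),float(p[2])) if p[0]=='c' else column(float(p[1]))+[0,0,float(p[2])],(float(p[3]),float(p[4]),np.radians(float(p[5])))))
a=[]
for n in M:
    c=obs[0][1]; u=proj(M[n],np.array([[c[0],c[1],.03]]))[0].astype(int); z=26;b=(u[0]-z,u[1]-z,u[0]+z,u[1]+z)
    o=overlay(I[n],M[n],obs[0][0]-[0,0,2],c,b,7); a.append(o); o=o.copy()
    for (E,x),col in zip(obs,((255,0,0),(0,0,255))):
        u=(proj(M[n],pose(E.reshape(-1,3),x))-[b[0],b[1]]+.5)*7-.5
        for p,q in u.reshape(-1,2,2): cv2.line(o,tuple(map(int,p.round())),tuple(map(int,q.round())),col,1,cv2.LINE_AA)
    a.append(o)
cv2.imwrite(f'pics/{name}.png',cv2.resize(np.vstack([np.hstack(a[:2]),np.hstack(a[2:])]),(600,600)))
E
python3 chk.py 6 g6 c,.06,.04,.4598,-.1255,38 k,.084,.031,.4605,-.1262,38
python3 chk.py 6 g6b k,.106,0,.4644,.003,39.5
```

```text
t 10.2 tcp [0.4649 0.0017 0.0967] jaw 129.5 toolx [-0.001  0.    -1.   ] j6 -0.86 gap 0.0512 F [0.7 0.1 0.2]
offset cm [9.17 0.15 0.02] yaw 0.0 dist 9.2
```

View pics/g6.png

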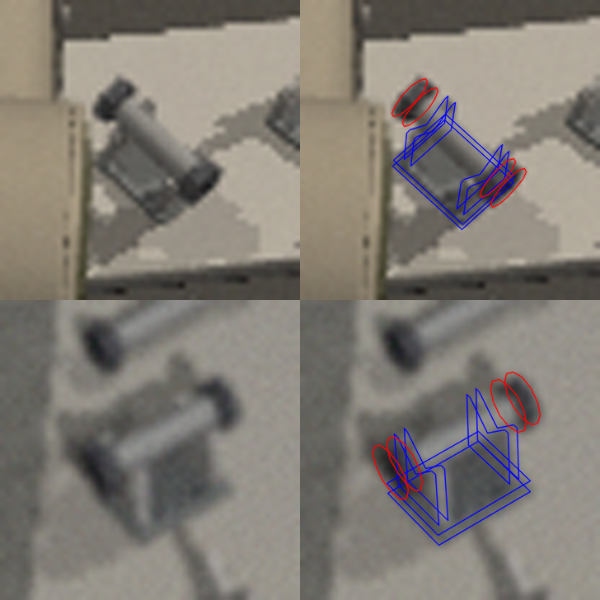

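View pics/g6b.png

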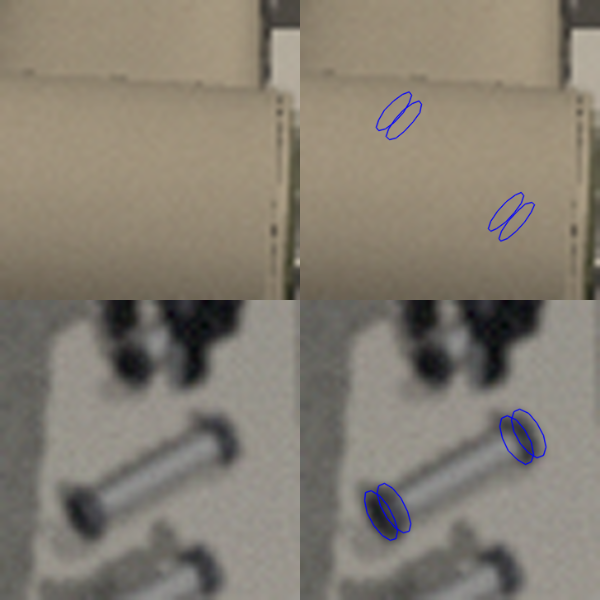

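Call:
servo_tool(
  increments=[
    {"offset": [2,0.1,0],"yaw": 0},
    {"offset": [4,0.1,0],"yaw": 0},
    {"offset": [6,0.1,0],"yaw": 0},
    {"offset": [7.5,0.1,0],"yaw": 0},
    {"offset": [8.5,0.1,0],"yaw": 0},
    {"offset": [9,0.1,0],"yaw": 0},
    {"offset": [9.1,0.1,0],"yaw": 0},
    {"offset": [9.1,0.1,0],"yaw": 0},
  ],
)

```text
clock: 11.1
tcp_pos: [0.4653, 0.0028, 0.0061]
orientation: [0.666, -0.239, 0.665, 0.239]
wrist_force: [0.2, 0.4, 0.0]
finger_gap: 0.0512
```

Call:
servo_tool(
  increments=[
    {"offset": [0,0,0],"yaw": 0},
    {"offset": [0,0,0],"yaw": 0},
    {"offset": [0,0,0],"yaw": 0},
    {"offset": [0,0,0],"yaw": 0},
    {"offset": [0,0,0],"yaw": 0},
    {"offset": [0,0,0],"yaw": 0},
    {"offset": [0,0,0],"yaw": 0},
    {"offset": [0,0,0],"yaw": 0},
  ],
  claw=0,
  force=40,
)

```text
clock: 11.9
tcp_pos: [0.4653, 0.003, 0.0063]
orientation: [0.666, -0.239, 0.665, 0.239]
wrist_force: [-2.0, 0.1, 5.5]
finger_gap: 0.0163
```

Call:
servo_tool(
  increments=[
    {"offset": [-1,0,0],"yaw": 0},
    {"offset": [-3,0,0],"yaw": 0},
    {"offset": [-5,0,0],"yaw": 0},
    {"offset": [-7,0,0],"yaw": 0},
    {"offset": [-9,0,0],"yaw": 0},
    {"offset": [-11,0,0],"yaw": 0},
    {"offset": [-12,0,0],"yaw": 0},
    {"offset": [-12,0,0],"yaw": 0},
  ],
)

```text
clock: 12.7
tcp_pos: [0.4657, 0.0029, 0.1269]
orientation: [0.666, -0.24, 0.665, 0.239]
wrist_force: [-0.4, 0.1, -2.1]
finger_gap: 0.0165
```

```bash
python3 plan.py .464 .373 .125 -39.5; python3 look.py 7
python3 ov.py 7 .106 39.5 g7 .4598 -.125 38 .06 .04
```

```text
t 12.7 tcp [0.4657 0.0029 0.1269] jaw 129.6 toolx [ 0.003 -0.    -1.   ] j6 -0.86 gap 0.0165 F [-0.4  0.1 -2.1]
offset cm [ 0.18 28.65 23.44] yaw -10.9 dist 37.0
```

View pics/g7.png

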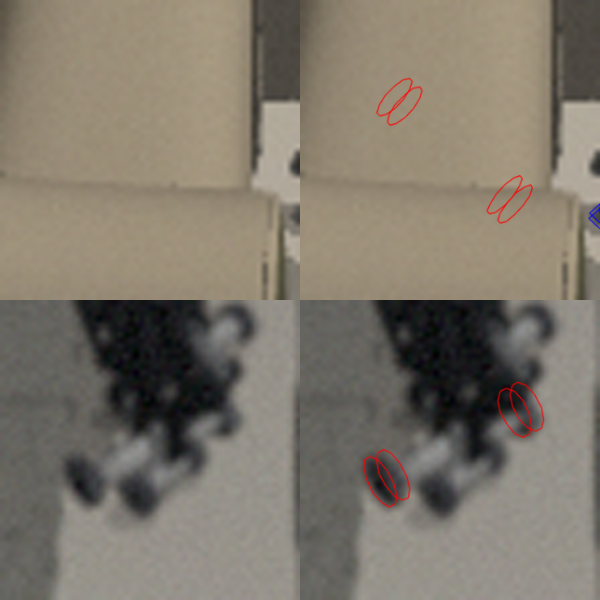

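Call:
servo_tool(
  increments=[
    {"offset": [0,3,2.5],"yaw": -1},
    {"offset": [0,6.8,5.6],"yaw": -3},
    {"offset": [0,10.6,8.7],"yaw": -5},
    {"offset": [0,14.4,11.8],"yaw": -7},
    {"offset": [0,18.2,14.9],"yaw": -9},
    {"offset": [0,22,18],"yaw": -11},
    {"offset": [0,25.5,21],"yaw": -11},
    {"offset": [0,28,23],"yaw": -11},
  ],
)

```text
clock: 13.6
tcp_pos: [0.4627, 0.368, 0.1237]
orientation: [0.638, -0.302, 0.64, 0.303]
wrist_force: [0.0, -0.6, -2.0]
finger_gap: 0.0161
```

```bash
python3 plan.py .464 .373 .1 -39.5
python3 - <<'E'
from h import *
T=env.camera_model('top');S=env.camera_model('side')
print(atz(T,[(128.5,236)],.066), atz(S,[(271,122)],.066))
E
python3 look.py 8; python3 chk.py 8 g8 c,.082,.062,.4645,.373,51
python3 - <<'E'
from fit import *
M={n:env.camera_model(n) for n in('top','side')}; I={n:np.load(n+'8.npz')['p'] for n in M}
cams={n:(M[n],*grads(I[n])) for n in M}
for k,E,x0 in (('cS',cradle(.06,.04),(.46,-.125,np.radians(38))),('cL',cradle(.104,.084),(.4637,-.2495,np.radians(43))),('S',column(.084)+[0,0,.031],(.46,-.126,np.radians(38))),('L',column(.128),(.473,.245,np.radians(47)))):
    for c in(['top'],['side']):
        x,f=fit(x0,E,[cams[n] for n in c]); print(k,c,x[:2].round(4),np.degrees(x[2]).round(1),round(f,1))
E
```

```text
t 13.6 tcp [0.4627 0.368  0.1237] jaw 140.7 toolx [-0.002 -0.001 -1.   ] j6 -0.35 gap 0.0161 F [ 0.  -0.6 -2. ]
offset cm [2.37 0.21 0.47] yaw 0.2 dist 2.4
[[0.50503305 0.5165319  0.066     ]] [[0.51214461 0.51856304 0.066     ]]
cS ['top'] [ 0.4588 -0.1199] 48.2 -100.4
cS ['side'] [ 0.4624 -0.1259] 31.4 -71.5
cL ['top'] [ 0.4632 -0.2487] 42.7 -112.0
cL ['side'] [ 0.4638 -0.2512] 44.0 -76.7
S ['top'] [ 0.4635 -0.124 ] 37.0 -141.6
S ['side'] [ 0.4578 -0.131 ] 32.8 -111.8
L ['top'] [0.4629 0.2406] 31.8 -22.3
L ['side'] [0.4733 0.2426] 47.4 -128.5
```

View pics/g8.png

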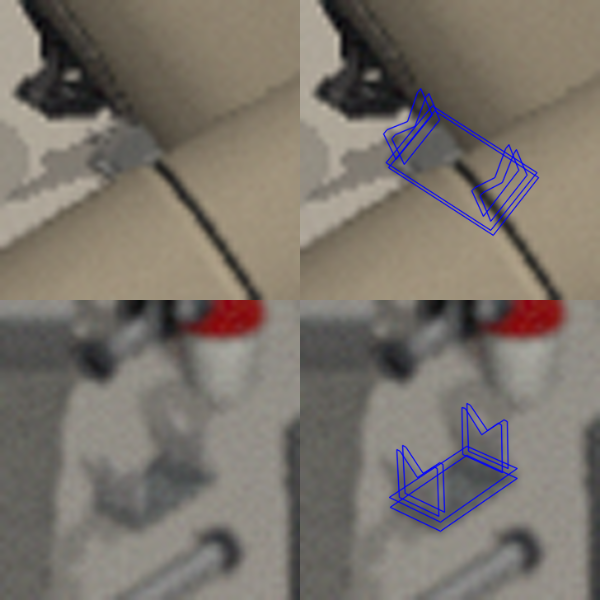

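View pics/top8.png

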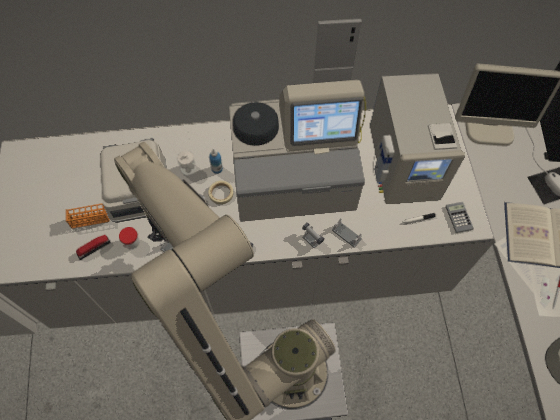

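Run:
```python
import cv2
a=cv2.imread('pics/top1.png')[232:264,154:194]; b=cv2.imread('pics/side8.png')[138:168,244:284]
f=lambda i:cv2.convertScaleAbs(cv2.resize(i,None,fx=19,fy=19,interpolation=cv2.INTER_CUBIC),alpha=1.5,beta=-50)
def grid(i,u0,v0):
    for k in range(0,40,5):
        cv2.putText(i,str(u0+k),(k*19,10),0,.35,(0,0,255)); cv2.line(i,(int((k+.5)*19),0),(int((k+.5)*19),i.shape[0]),(0,0,200),1)
        cv2.putText(i,str(v0+k),(0,k*19+14),0,.35,(255,0,0)); cv2.line(i,(0,int((k+.5)*19)),(i.shape[1],int((k+.5)*19)),(200,0,0),1)
    return i
cv2.imwrite('pics/m_t.png',grid(f(a),154,232)); cv2.imwrite('pics/m_s.png',grid(f(b),244,138))
```

```text
(no output)
```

View pics/m_t.png

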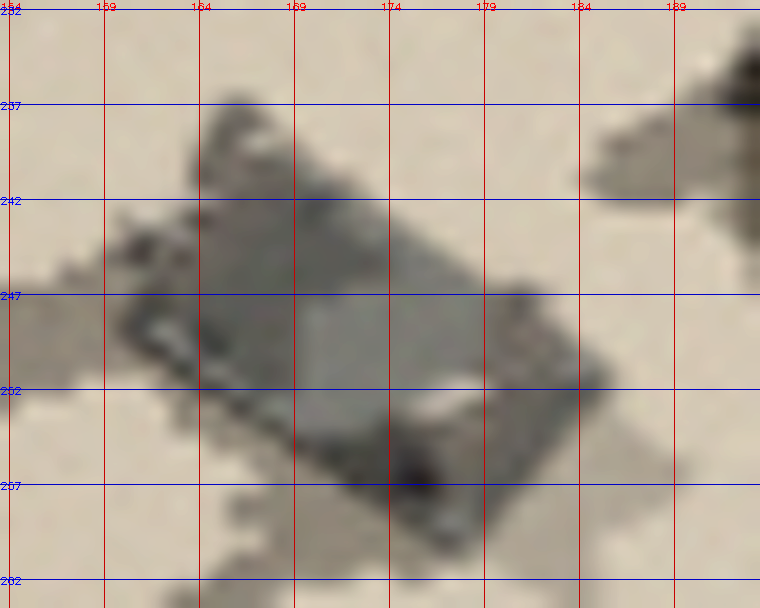

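View pics/m_s.png

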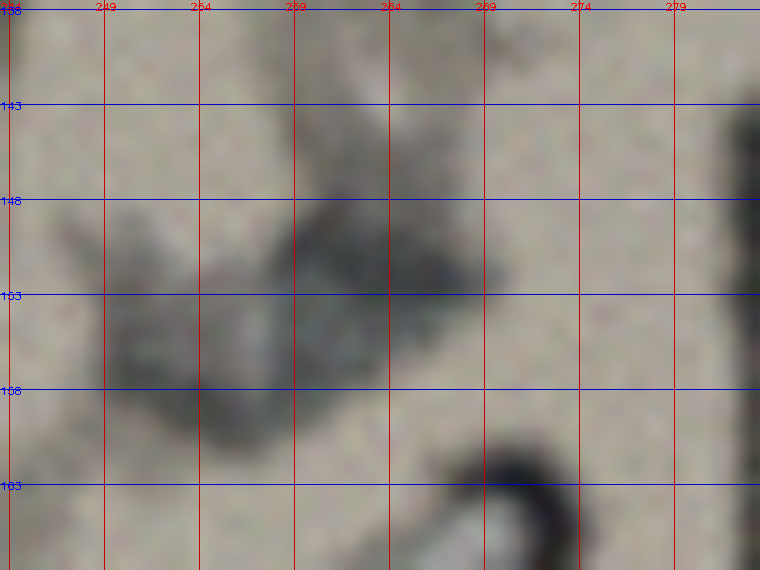

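Run:
```python
from fit import *
T=env.camera_model('top');S=env.camera_model('side')
for n,m,q in(('top',T,[(160.2,249.3),(177.3,261),(185.7,252)]),('side',S,[(249,158),(256.5,161.2),(270,152.8)])):
  P=atz(m,q,.002); a=P[1]-P[0];b=P[2]-P[1]
  print(n,P.round(4).tolist(),np.hypot(*a[:2]).round(4),np.degrees(np.arctan2(*a[1::-1])).round(1),np.hypot(*b[:2]).round(4),np.degrees(np.arctan2(*b[1::-1])).round(1))
  print((P[0]+P[2])/2)
```

```text
top [[0.4725, 0.4179, 0.002], [0.4215, 0.3577, 0.002], [0.4531, 0.3271, 0.002]] 0.0789 -130.3 0.0439 -44.1
[0.46280463 0.37250113 0.002     ]
side [[0.4247, 0.3486, 0.002], [0.455, 0.3266, 0.002], [0.5077, 0.3848, 0.002]] 0.0374 -36.0 0.0785 47.8
[0.46620885 0.36670366 0.002     ]
```

```bash
python3 ov.py 8 .106 50.7 g8b .4637 .370 50 .082 .062
```

```text
(no output)
```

View pics/g8b.png

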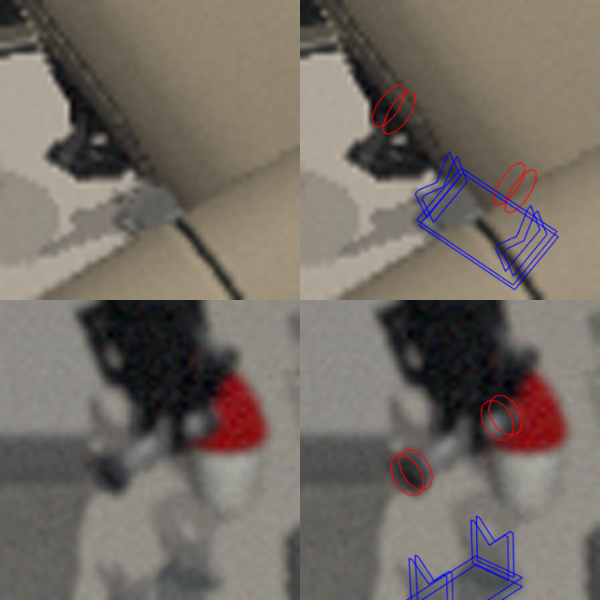

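Call:
servo_tool(
  increments=[
    {"offset": [1,0,0],"yaw": 0.6},
    {"offset": [2,0,0],"yaw": 0.6},
    {"offset": [3,0,0],"yaw": 0.6},
    {"offset": [4,0,0],"yaw": 0.6},
    {"offset": [5,0,0],"yaw": 0.6},
    {"offset": [6,0,0],"yaw": 0.6},
    {"offset": [6.3,0,0],"yaw": 0.6},
    {"offset": [6.3,0,0],"yaw": 0.6},
  ],
)

```text
clock: 14.5
tcp_pos: [0.4635, 0.365, 0.0619]
orientation: [0.641, -0.299, 0.641, 0.298]
wrist_force: [0.3, 0.2, -3.1]
finger_gap: 0.0162
```

```bash
python3 plan.py .464 .368 .037 -40; python3 look.py 9;  python3 ov.py 9 .106 50.3 g9 .4645 .368 50 .082 .062
python3 - <<'E'
from fit import *
M={n:env.camera_model(n) for n in('top','side')}
for k in '089':
  n='side'; I=np.load(n+k+'.npz')['p']; c=[(M[n],*grads(I))]
  for a in (48,50,52):
    x,f=fit((.464,.369,np.radians(a)),cradle(.082,.062),c,.01,.0001); print(k,a,x.round(4),f)
E
```

```text
t 14.5 tcp [0.4635 0.365  0.0619] jaw 139.9 toolx [-0.001 -0.001 -1.   ] j6 -0.34 gap 0.0162 F [ 0.3  0.2 -3.1]
offset cm [2.49 0.15 0.26] yaw -0.1 dist 2.5
0 48 [0.4623 0.3652 0.9096] -59.974197689034085
0 50 [0.4621 0.365  0.9138] -59.95853071937743
0 52 [0.4622 0.365  0.9126] -59.979061819576735
8 48 [0.4624 0.3656 0.9092] -57.97651415365253
8 50 [0.4622 0.3651 0.9168] -57.96891368972666
8 52 [0.4623 0.3654 0.9174] -57.951110942951715
9 48 [0.4709 0.3741 0.8395] -64.68553532417869
9 50 [0.4709 0.3742 0.8533] -64.57508066864374
9 52 [0.4666 0.3716 0.901 ] -63.18652700074651
```

View pics/g9.png

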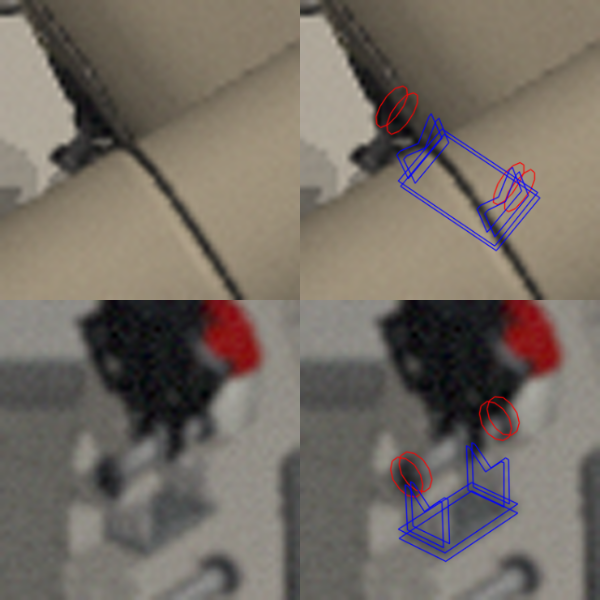

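Call:
servo_tool(
  increments=[
    {"offset": [0,0.27,0.36],"yaw": 0},
    {"offset": [0.5,0.27,0.36],"yaw": 0},
    {"offset": [1,0.27,0.36],"yaw": 0},
    {"offset": [1.4,0.27,0.36],"yaw": 0},
    {"offset": [1.8,0.27,0.36],"yaw": 0},
    {"offset": [2,0.27,0.36],"yaw": 0},
    {"offset": [2.1,0.27,0.36],"yaw": 0},
    {"offset": [2.1,0.27,0.36],"yaw": 0},
  ],
)

```text
clock: 15.4
tcp_pos: [0.4641, 0.3698, 0.0415]
orientation: [0.641, -0.299, 0.641, 0.299]
wrist_force: [0.4, -0.3, -2.6]
finger_gap: 0.0164
```

```bash
python3 plan.py .4637 .3695 .037 -40; python3 look.py 10;  python3 ov.py 10 .106 50.1 g10 .4637 .3695 50 .082 .062
```

```text
t 15.4 tcp [0.4641 0.3698 0.0415] jaw 139.9 toolx [-0. -0. -1.] j6 -0.33 gap 0.0164 F [ 0.4 -0.3 -2.6]
offset cm [ 0.45  0.01 -0.05] yaw -0.1 dist 0.5
```

View pics/g10.png

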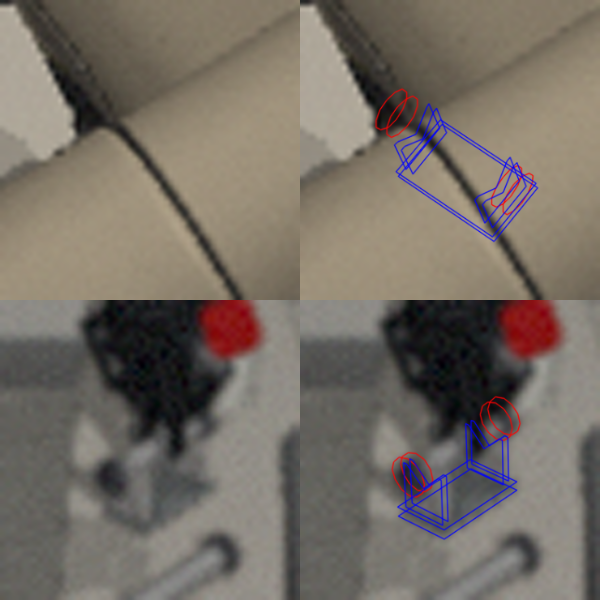

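Call:
servo_tool(
  increments=[
    {"offset": [0.1,0,0],"yaw": 0},
    {"offset": [0.2,0,0],"yaw": 0},
    {"offset": [0.3,0,0],"yaw": 0},
    {"offset": [0.4,0,0],"yaw": 0},
    {"offset": [0.4,0,0],"yaw": 0},
    {"offset": [0.4,0,0],"yaw": 0},
    {"offset": [0.4,0,0],"yaw": 0},
    {"offset": [0.4,0,0],"yaw": 0},
  ],
)

```text
clock: 16.3
tcp_pos: [0.464, 0.3703, 0.038]
orientation: [0.641, -0.298, 0.641, 0.299]
wrist_force: [-3.3, 0.8, 4.3]
finger_gap: 0.0163
```

```bash
python3 plan.py .4637 .3695 .037 -40
```

```text
t 16.3 tcp [0.464  0.3703 0.038 ] jaw 140.0 toolx [ 0.     0.001 -1.   ] j6 -0.33 gap 0.0163 F [-3.3  0.8  4.3]
offset cm [ 0.1  -0.02 -0.08] yaw -0.0 dist 0.1
```

Call:
servo_tool(
  increments=[
    {"offset": [0,0.1,0],"yaw": 0},
    {"offset": [0,0.1,0],"yaw": 0},
    {"offset": [0,0.1,0],"yaw": 0},
    {"offset": [0,0.1,0],"yaw": 0},
    {"offset": [0,0.1,0],"yaw": 0},
    {"offset": [-1,0.1,0],"yaw": 0},
    {"offset": [-3,0.1,0],"yaw": 0},
    {"offset": [-6,0.1,0],"yaw": 0},
  ],
  claw=0.6,
)

```text
clock: 17.1
tcp_pos: [0.4623, 0.3697, 0.0973]
orientation: [0.64, -0.299, 0.642, 0.298]
wrist_force: [1.3, 1.3, -0.3]
finger_gap: 0.0514
```

```bash
python3 plan.py .4735 .244 .11 -42.7; python3 look.py 11; python3 chk.py 11 g11 c,.082,.062,.4637,.3695,50 k,.106,.031,.4635,.370,50
```

```text
t 17.1 tcp [0.4623 0.3697 0.0973] jaw 139.9 toolx [-0.003 -0.002 -1.   ] j6 -0.33 gap 0.0514 F [ 1.3  1.3 -0.3]
offset cm [-1.26 -8.95 -8.9 ] yaw 2.6 dist 12.7
```

View pics/g11.png

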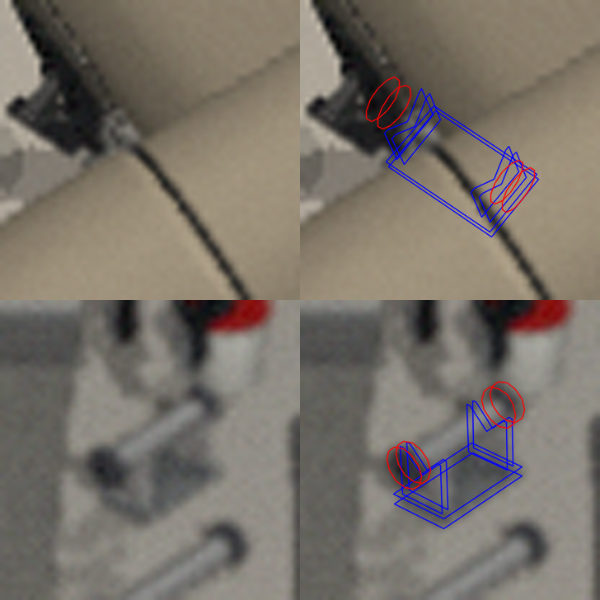

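Call:
servo_tool(
  increments=[
    {"offset": [-1,-2,-2],"yaw": 0},
    {"offset": [-1,-5,-5],"yaw": 1},
    {"offset": [-1,-8,-8],"yaw": 2},
    {"offset": [-0.5,-8.9,-8.9],"yaw": 2.6},
    {"offset": [0,-8.9,-8.9],"yaw": 2.6},
    {"offset": [2,-8.9,-8.9],"yaw": 2.6},
    {"offset": [3,-8.9,-8.9],"yaw": 2.6},
    {"offset": [3,-8.9,-8.9],"yaw": 2.6},
  ],
)

```text
clock: 18.0
tcp_pos: [0.4726, 0.2455, 0.0657]
orientation: [0.646, -0.284, 0.649, 0.285]
wrist_force: [-0.3, -0.3, 0.2]
finger_gap: 0.0512
```

```bash
python3 plan.py .4735 .2437 .0055 -42.6; python3 look.py 12; python3 chk.py 12 g12 c,.082,.062,.4637,.3695,50 k,.106,.031,.4635,.370,50;python3 chk.py 12 g12b k,.128,0,.4735,.2437,47.4
```

```text
t 18.0 tcp [0.4726 0.2455 0.0657] jaw 137.4 toolx [-0.004 -0.001 -1.   ] j6 -0.5 gap 0.0512 F [-0.3 -0.3  0.2]
offset cm [ 6.02 -0.2  -0.06] yaw 0.0 dist 6.0
```

View pics/g12.png

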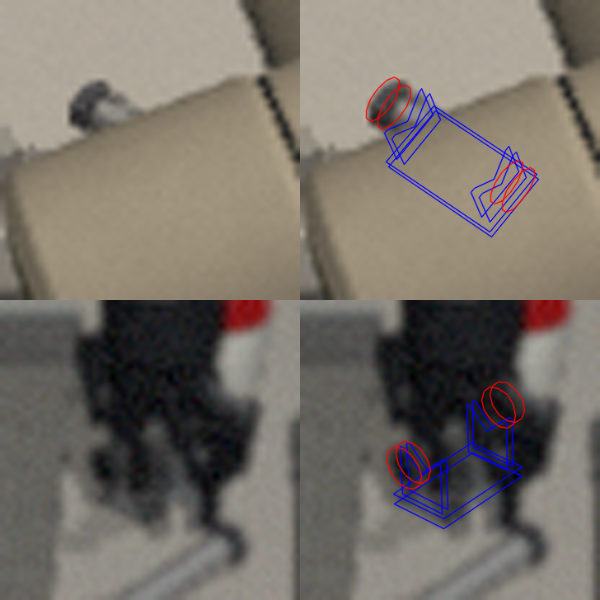

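View pics/g12b.png

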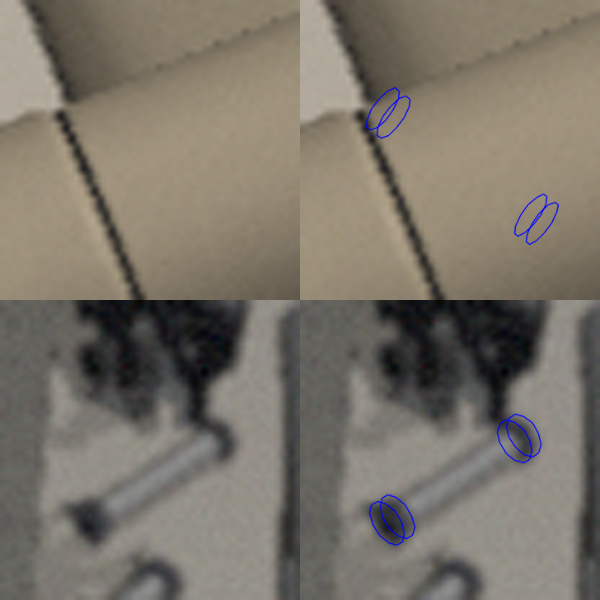

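Call:
servo_tool(
  increments=[
    {"offset": [1,-0.2,-0.1],"yaw": 0},
    {"offset": [2,-0.2,-0.1],"yaw": 0},
    {"offset": [3,-0.2,-0.1],"yaw": 0},
    {"offset": [4,-0.2,-0.1],"yaw": 0},
    {"offset": [5,-0.2,-0.1],"yaw": 0},
    {"offset": [5.7,-0.2,-0.1],"yaw": 0},
    {"offset": [5.9,-0.2,-0.1],"yaw": 0},
    {"offset": [5.9,-0.2,-0.1],"yaw": 0},
  ],
)

```text
clock: 18.9
tcp_pos: [0.4747, 0.2429, 0.0082]
orientation: [0.647, -0.284, 0.648, 0.284]
wrist_force: [0.3, 0.3, 0.2]
finger_gap: 0.0512
```

Call:
servo_tool(
  increments=[
    {"offset": [0,0,0],"yaw": 0},
    {"offset": [0,0,0],"yaw": 0},
    {"offset": [0,0,0],"yaw": 0},
    {"offset": [0,0,0],"yaw": 0},
    {"offset": [0,0,0],"yaw": 0},
    {"offset": [0,0,0],"yaw": 0},
    {"offset": [0,0,0],"yaw": 0},
    {"offset": [0,0,0],"yaw": 0},
  ],
  claw=0,
  force=40,
)

```text
clock: 19.7
tcp_pos: [0.4754, 0.2433, 0.0093]
orientation: [0.648, -0.284, 0.647, 0.284]
wrist_force: [-2.5, 0.4, 5.6]
finger_gap: 0.0159
```

Call:
servo_tool(
  increments=[
    {"offset": [-1,0,0],"yaw": 0},
    {"offset": [-3,0,0],"yaw": 0},
    {"offset": [-5,0,0],"yaw": 0},
    {"offset": [-7,0,0],"yaw": 0},
    {"offset": [-9,0,0],"yaw": 0},
    {"offset": [-11,0,0],"yaw": 0},
    {"offset": [-12.5,0,0],"yaw": 0},
    {"offset": [-12.5,0,0],"yaw": 0},
  ],
)

```text
clock: 20.5
tcp_pos: [0.4763, 0.2433, 0.1359]
orientation: [0.649, -0.284, 0.646, 0.284]
wrist_force: [0.1, 0.1, -2.3]
finger_gap: 0.0163
```

```bash
python3 plan.py .4637 -.250 .125 -46.7; python3 look.py 13; python3 ov.py 13 .128 47.4 g13 .4637 .3695 50 .082 .062
```

```text
t 20.5 tcp [0.4763 0.2433 0.1359] jaw 137.3 toolx [ 0.004  0.001 -1.   ] j6 -0.5 gap 0.0163 F [ 0.1  0.1 -2.3]
offset cm [  1.03 -32.5  -37.14] yaw 4.0 dist 49.4
```

View pics/g13.png

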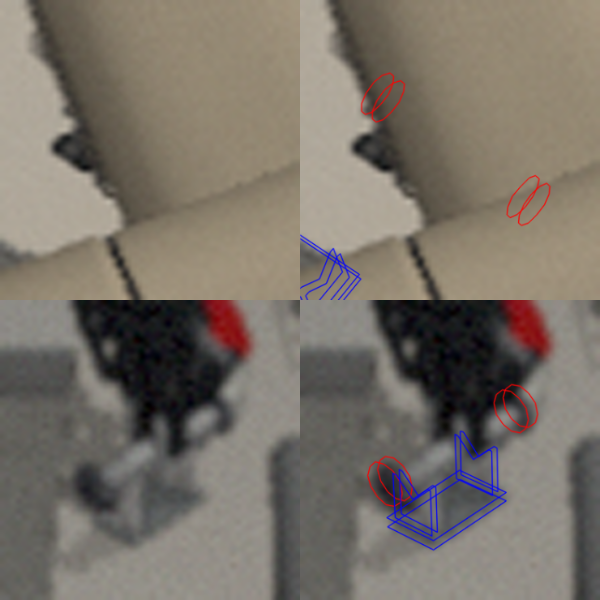

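Call:
servo_tool(
  increments=[
    {"offset": [0,-2,-2.5],"yaw": 0},
    {"offset": [0,-5,-6],"yaw": 0},
    {"offset": [0,-8,-9.5],"yaw": 1},
    {"offset": [0,-11.2,-13],"yaw": 1},
    {"offset": [0,-14.4,-16.6],"yaw": 2},
    {"offset": [0,-17.6,-20.2],"yaw": 3},
    {"offset": [0,-20.8,-23.8],"yaw": 4},
    {"offset": [0,-24,-27.4],"yaw": 4},
  ],
)

```text
clock: 21.4
tcp_pos: [0.4645, -0.1227, 0.1323]
orientation: [0.657, -0.26, 0.658, 0.262]
wrist_force: [1.5, 0.3, -3.3]
finger_gap: 0.0166
```

```bash
python3 plan.py .4637 -.250 .11 -46.7
```

```text
t 21.4 tcp [ 0.4645 -0.1227  0.1323] jaw 133.3 toolx [-0.002  0.001 -1.   ] j6 -1.18 gap 0.0166 F [ 1.5  0.3 -3.3]
offset cm [ 2.22 -9.21 -8.8 ] yaw 0.0 dist 12.9
```

Call:
servo_tool(
  increments=[
    {"offset": [0,-3,-3],"yaw": 0},
    {"offset": [0,-6,-6],"yaw": 0},
    {"offset": [0.5,-8.5,-8.2],"yaw": 0},
    {"offset": [1.5,-9.2,-8.8],"yaw": 0},
    {"offset": [3,-9.2,-8.8],"yaw": 0},
    {"offset": [5,-9.2,-8.8],"yaw": 0},
    {"offset": [6,-9.2,-8.8],"yaw": 0},
    {"offset": [6,-9.2,-8.8],"yaw": 0},
  ],
)

```text
clock: 22.2
tcp_pos: [0.4632, -0.2465, 0.0711]
orientation: [0.656, -0.26, 0.658, 0.263]
wrist_force: [-0.2, 0.1, -2.5]
finger_gap: 0.0162
```

```bash
python3 plan.py .4637 -.2503 .043 -46.7; python3 look.py 14; python3 ov.py 14 .128 43.3 g14 .4637 -.2503 43.3 .104 .084;python3 chk.py 14 g14b c,.082,.062,.4637,.3695,50 k,.106,.031,.4635,.370,50
```

```text
t 22.2 tcp [ 0.4632 -0.2465  0.0711] jaw 133.4 toolx [-0.004  0.003 -1.   ] j6 -1.4 gap 0.0162 F [-0.2  0.1 -2.5]
offset cm [ 2.81 -0.32 -0.22] yaw 0.1 dist 2.8
```

View pics/g14.png

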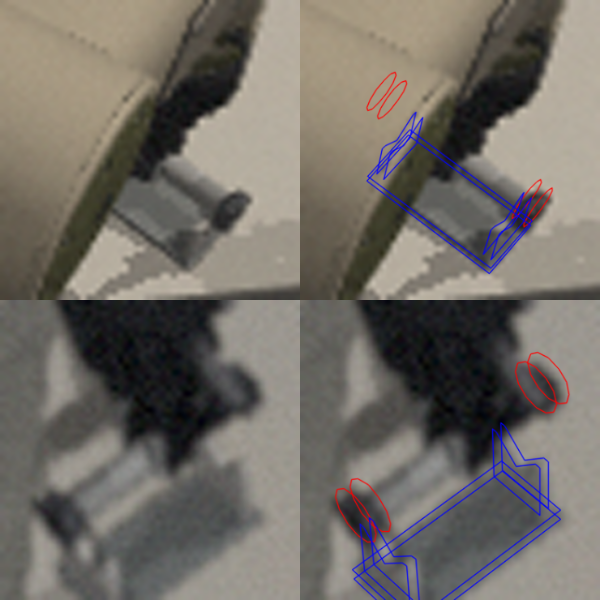

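View pics/g14b.png

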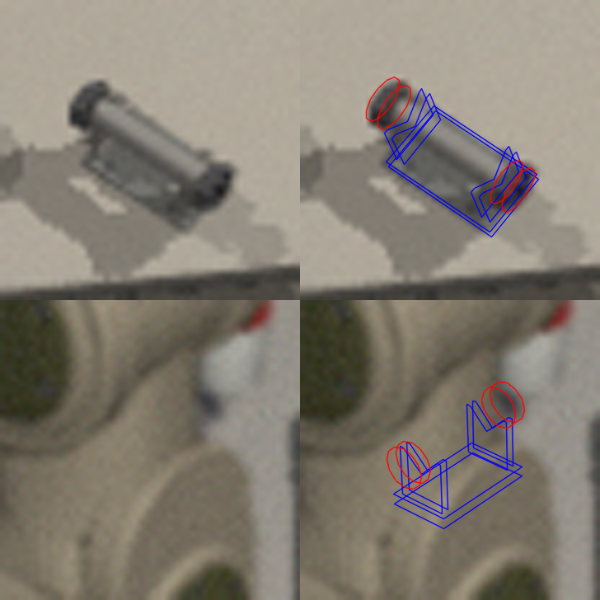

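Call:
servo_tool(
  increments=[
    {"offset": [0,-0.3,-0.1],"yaw": 0},
    {"offset": [0.6,-0.3,-0.1],"yaw": 0},
    {"offset": [1.2,-0.3,-0.1],"yaw": 0},
    {"offset": [1.8,-0.3,-0.1],"yaw": 0},
    {"offset": [2.2,-0.3,-0.1],"yaw": 0},
    {"offset": [2.6,-0.3,-0.1],"yaw": 0},
    {"offset": [2.6,-0.3,-0.1],"yaw": 0},
    {"offset": [2.6,-0.3,-0.1],"yaw": 0},
  ],
)

```text
clock: 23.1
tcp_pos: [0.4663, -0.2513, 0.0475]
orientation: [0.657, -0.261, 0.657, 0.261]
wrist_force: [-0.4, 0.2, -2.3]
finger_gap: 0.0161
```

```bash
python3 plan.py .4637 -.2503 .040 -46.7; python3 look.py 15; python3 ov.py 15 .128 43.3 g15 .4637 -.2503 43.3 .104 .084
```

```text
t 23.1 tcp [ 0.4663 -0.2513  0.0475] jaw 133.3 toolx [-0.  0. -1.] j6 -1.4 gap 0.0161 F [-0.4  0.2 -2.3]
offset cm [ 0.75  0.25 -0.12] yaw 0.0 dist 0.8
```

View pics/g15.png

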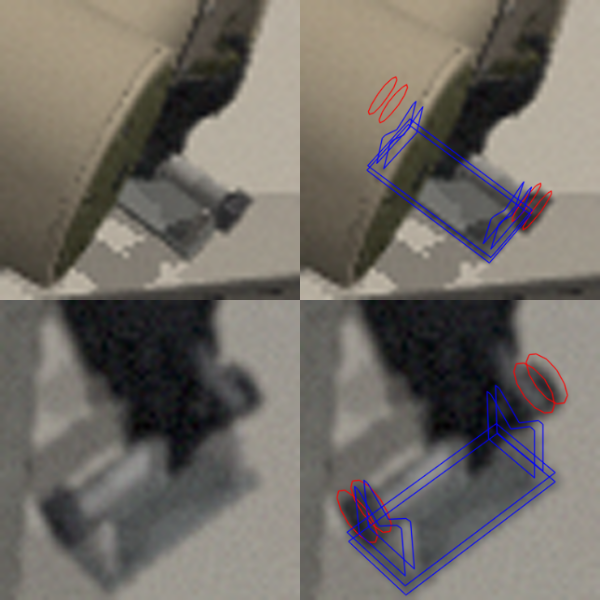

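Call:
servo_tool(
  increments=[
    {"offset": [0,0.2,-0.1],"yaw": 0},
    {"offset": [0.1,0.2,-0.1],"yaw": 0},
    {"offset": [0.2,0.2,-0.1],"yaw": 0},
    {"offset": [0.3,0.2,-0.1],"yaw": 0},
    {"offset": [0.4,0.2,-0.1],"yaw": 0},
    {"offset": [0.5,0.2,-0.1],"yaw": 0},
    {"offset": [0.6,0.2,-0.1],"yaw": 0},
    {"offset": [0.6,0.2,-0.1],"yaw": 0},
  ],
)

```text
clock: 24.0
tcp_pos: [0.4645, -0.2507, 0.0416]
orientation: [0.657, -0.261, 0.657, 0.261]
wrist_force: [0.2, 0.3, -3.0]
finger_gap: 0.016
```

```bash
python3 plan.py .4637 -.2503 .040 -46.7
```

```text
t 24.0 tcp [ 0.4645 -0.2507  0.0416] jaw 133.3 toolx [ 0. -0. -1.] j6 -1.4 gap 0.016 F [ 0.2  0.3 -3. ]
offset cm [ 0.16  0.08 -0.03] yaw 0.0 dist 0.2
```

Call:
servo_tool(
  increments=[
    {"offset": [0.1,0.05,0],"yaw": 0},
    {"offset": [0.15,0.05,0],"yaw": 0},
    {"offset": [0.2,0.05,0],"yaw": 0},
    {"offset": [0.25,0.05,0],"yaw": 0},
    {"offset": [0.25,0.05,0],"yaw": 0},
    {"offset": [0.25,0.05,0],"yaw": 0},
    {"offset": [0.25,0.05,0],"yaw": 0},
    {"offset": [0.25,0.05,0],"yaw": 0},
  ],
)

```text
clock: 24.8
tcp_pos: [0.4648, -0.2509, 0.0403]
orientation: [0.658, -0.262, 0.657, 0.26]
wrist_force: [-0.7, -0.2, 7.2]
finger_gap: 0.0163
```

```bash
python3 plan.py .4637 -.2503 .040 -46.7
```

```text
t 24.8 tcp [ 0.4648 -0.2509  0.0403] jaw 133.3 toolx [ 0.002 -0.002 -1.   ] j6 -1.4 gap 0.0163 F [-0.7 -0.2  7.2]
offset cm [ 0.03  0.12 -0.04] yaw 0.0 dist 0.1
```

Contact is at the expected seating height. I'll release, lift and look.

Call:
servo_tool(
  increments=[
    {"offset": [0,0,0],"yaw": 0},
    {"offset": [0,0,0],"yaw": 0},
    {"offset": [0,0,0],"yaw": 0},
    {"offset": [0,0,0],"yaw": 0},
    {"offset": [0,0,0],"yaw": 0},
    {"offset": [-1,0,0],"yaw": 0},
    {"offset": [-4,0,0],"yaw": 0},
    {"offset": [-8,0,0],"yaw": 0},
  ],
  claw=0.6,
)

```text
clock: 25.6
tcp_pos: [0.4625, -0.2492, 0.1188]
orientation: [0.656, -0.26, 0.658, 0.262]
wrist_force: [0.5, 0.1, 1.1]
finger_gap: 0.0512
```

Call:
servo_tool(
  increments=[
    {"offset": [-3,2,-3],"yaw": 0},
    {"offset": [-6,4,-7],"yaw": 0},
    {"offset": [-9,5,-11],"yaw": 0},
    {"offset": [-12,5,-15],"yaw": 0},
    {"offset": [-13,5,-17],"yaw": 0},
    {"offset": [-13,5,-17],"yaw": 0},
    {"offset": [-13,5,-17],"yaw": 0},
    {"offset": [-13,5,-17],"yaw": 0},
  ],
)

```text
clock: 26.4
tcp_pos: [0.3061, -0.3296, 0.2485]
orientation: [0.657, -0.261, 0.657, 0.262]
wrist_force: [0.2, -0.3, 0.4]
finger_gap: 0.051
```

```bash
python3 plan.py .4637 -.2503 .040 -46.7;python3 look.py 16;python3 chk.py 16 g16 c,.104,.084,.4637,-.2503,43.3 k,.128,.031,.4642,-.2506,43.3
```

```text
t 26.4 tcp [ 0.3061 -0.3296  0.2485] jaw 133.4 toolx [-0.     0.001 -1.   ] j6 -1.76 gap 0.051 F [ 0.2 -0.3  0.4]
offset cm [20.86 -5.09 16.88] yaw 0.1 dist 27.3
```

View pics/g16.png

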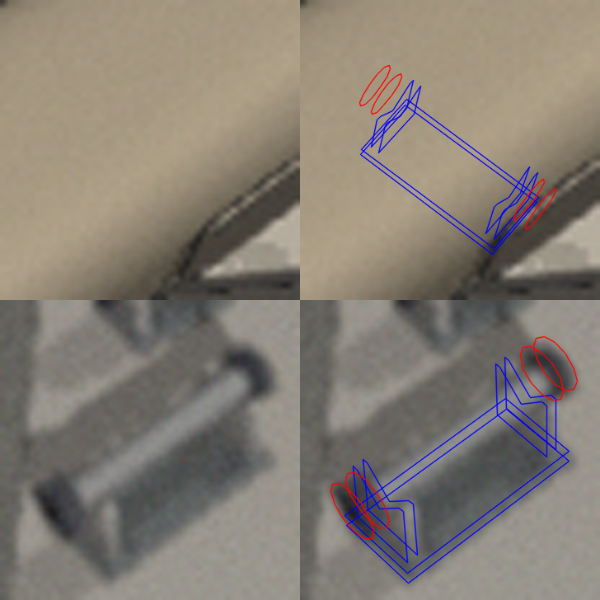

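View pics/side16.png

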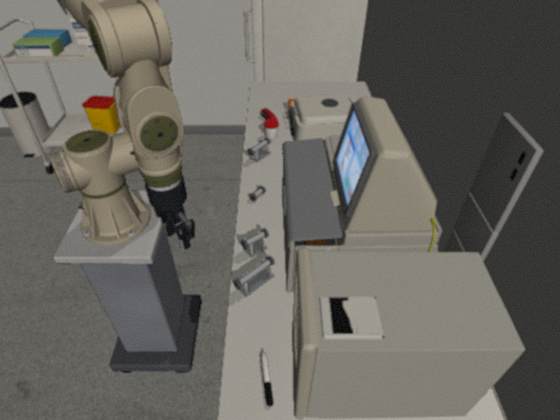

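View pics/top16.png

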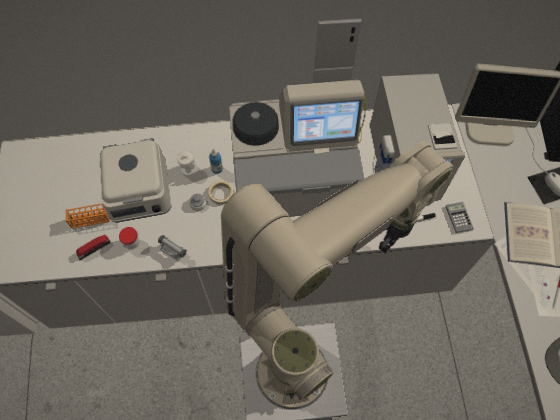

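Call:
servo_tool(
  increments=[
    {"offset": [0,2,4],"yaw": 0},
    {"offset": [0,4,8],"yaw": 0},
    {"offset": [0,6,12],"yaw": 0},
    {"offset": [0,8,16],"yaw": 0},
    {"offset": [0,10,20],"yaw": 0},
    {"offset": [0,12,24],"yaw": 0},
    {"offset": [0,14,28],"yaw": 0},
    {"offset": [0,16,31],"yaw": 0},
  ],
)

```text
clock: 27.3
tcp_pos: [0.4219, 0.0018, 0.2485]
orientation: [0.657, -0.262, 0.657, 0.262]
wrist_force: [0.7, -0.1, 0.7]
finger_gap: 0.0512
```

Call:
servo_tool(
  increments=[
    {"offset": [0,4,2],"yaw": 0},
    {"offset": [0,8,4],"yaw": 0},
    {"offset": [0,12,6],"yaw": 0},
    {"offset": [0,16,8],"yaw": 0},
    {"offset": [0,20,10],"yaw": 0},
    {"offset": [0,23,12],"yaw": 0},
    {"offset": [0,24,13],"yaw": 0},
    {"offset": [0,24,13],"yaw": 0},
  ],
)

```text
clock: 28.1
tcp_pos: [0.3506, 0.2642, 0.2485]
orientation: [0.656, -0.263, 0.657, 0.263]
wrist_force: [-0.1, -0.3, -0.8]
finger_gap: 0.0515
```

```bash
python3 look.py 17;python3 chk.py 17 g17 c,.104,.084,.4637,-.2503,43.3 k,.128,.031,.4642,-.2506,43.3;python3 chk.py 17 g17b c,.06,.04,.4598,-.1255,38 k,.084,.031,.4605,-.1262,38
python3 - <<'E'
from fit import *
M={n:env.camera_model(n) for n in('top','side')}
def f_(n,k,E,x0):
    I=np.load(n+k+'.npz')['p']; return fit(x0,E,[(M[n],*grads(I))],.008,.06)[0]
for nm,E,z,x0,kk in (('L',column(.128),.031,(.4642,-.2505,np.radians(43.3)),'0'),('S',column(.084),.031,(.46,-.126,np.radians(38)),'0'),('M',column(.106),.031,(.4635,.370,np.radians(50)),'0')):
  C={'L':cradle(.104,.084),'S':cradle(.06,.04),'M':cradle(.082,.062)}[nm]
  for n,kc in (('top','17' if nm!='M' else '14'),('side','17' if nm!='M' else '16')):
    a=f_(n,kc,E+[0,0,z],x0); c=f_(n,'1' if (nm=='M' and n=='top') else '0',C,x0); d=a[:2]-c[:2]; t=c[2]
    print(nm,n,'col',a.round(4),'cr',c.round(4),'along',(d@[np.cos(t),np.sin(t)]).round(4),'across',(d@[-np.sin(t),np.cos(t)]).round(4))
E
```

```text
L top col [ 0.4641 -0.2508  0.7434] cr [ 0.4635 -0.2486  0.7428] along -0.001 across -0.0021
L side col [ 0.4593 -0.2563  0.7182] cr [ 0.464  -0.2511  0.7685] along -0.0069 across -0.0005
S top col [ 0.4634 -0.1239  0.6408] cr [ 0.4601 -0.1248  0.6724] along 0.0032 across -0.0013
S side col [ 0.4577 -0.1308  0.5785] cr [ 0.4597 -0.1271  0.6585] along -0.0039 across -0.0017
M top col [0.4629 0.3703 0.8769] cr [0.4643 0.3732 0.8951] along -0.0031 across -0.0008
M side col [0.4641 0.3695 0.8576] cr [0.462  0.3651 0.9252] along 0.0047 across 0.001
```

View pics/g17.png

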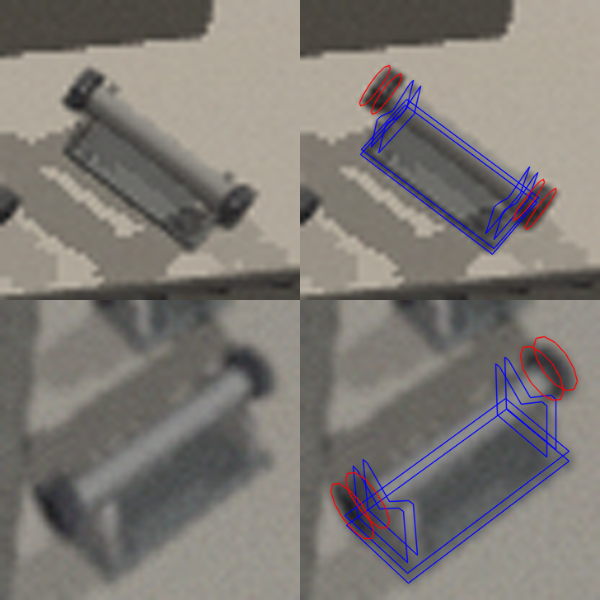

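View pics/g17b.png

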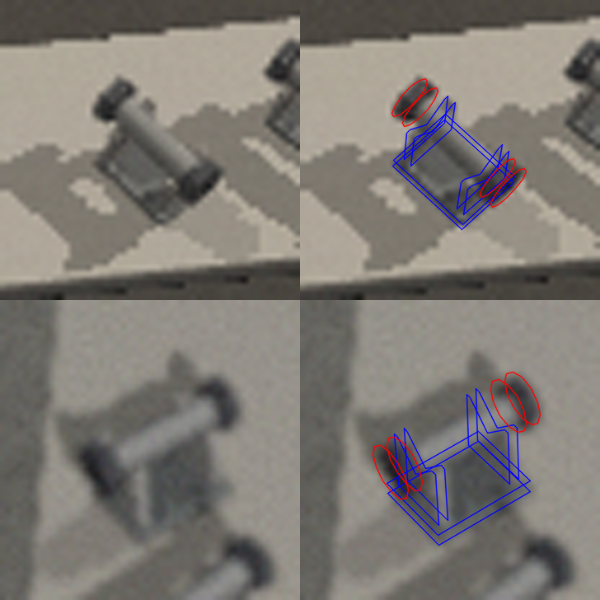

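```bash
python3 -c "
from workcell import env
print(env.get_state()['clock']); print(env.hand_in())"
```

```text
28.2
the job is handed in; nothing more can be done
None
```

I laid the short, medium and long columns in their own cradles and handed the job in at 28.2 s. No verdict was reported.

**Seating:** Each column met resistance of about 4–7 N at the height expected for a seated tube. After release, the pictures showed each one level in both saddles with a nut outside each.

**Position along the V:** My fits disagreed on this.

| Column | Top camera | Side camera |
|---|---|---|
| Short | +3.2 mm | −3.9 mm |
| Medium | −3.1 mm | +4.7 mm |
| Long | −1.0 mm | −6.9 mm |

All are inside the 9 mm limit. I don't trust the −6.9 mm reading, because that side fit also gave a wrong angle while the overlay in the picture matched. The nuts also stop a seated column sliding more than 7 mm. Across the V, every fit was within about 2 mm.

**Angle:** I judged how parallel the columns lie by eye only. The separate fits of each column and its cradle differed by up to 0.08 rad, mostly in the side view, against a limit of 0.07 rad.

**Things left alone:** I never touched the spare column, marker or cup, and they looked unmoved in the last pictures I viewed. I did not aim near the timer or measure its position. The arm ended clear of everything.

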